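# Draw the screen of a Y-strainer for cleaning

## Task

The screen of the air-line Y-strainer is due for cleaning. Unscrew the brass cap from the inclined branch (anticlockwise, it takes a little over one full turn, so let go and take a fresh grip as often as needed), keep hold of it as it comes free and stand it mouth down in the steel tray; then draw the screen out by its orange collar and stand it upright, collar up, in the tray beside the cap. Let neither of them fall or lie on the bench, and leave the bottle, jar, vial and spanner standing and lying where they are.

Things in the scene. Friction and masses are not known exactly. Their poses are not given: they have to be found in the camera images.
- branch: inclined branch of a grey metal Y-strainer whose pipe lies in blue saddles on a dark plate 170x90 mm fixed to the bench. Origin where branch and pipe axes cross, 55 mm above the bench; z = branch axis, outward to the cap, 30 deg from vertical. Along z: shoulder 51 mm wide up to 55 mm, then threaded neck 40 mm wide, rim at 82 mm; bore 23.6 mm wide, floor at 26 mm.
- cap: round knurled brass cap, 50 mm wide, 50 mm high, hollow (41 mm inside), 140 g, loose. Origin at the centre of its mouth, z to its closed top. Screwed on, mouth 57 mm and top 107 mm along the branch axis. Right-hand thread: anticlockwise seen from the top it climbs 8 mm a turn (2 mm axial play) and is free after 6.6 rad (up to 9 does no harm). It stays where it is left.
- screen: strainer screen: round steel mesh tube, 20 mm wide, 76 mm long, 60 g, loose, its upper 21 mm an orange plastic collar. Origin at the centre of its foot, z along its axis to the collar. It stands in the bore under the cap with 2 mm play all round, its collar rising 20 mm out of the neck; once drawn out it stands on its flat foot.
- tray: square shallow stainless tray, 160x160 mm outside, walls 3 mm thick and 25 mm high, inner floor 3 mm above the bench; fixed. Origin under its centre, z up, x and y along its sides.
- wash_bottle: white squeeze bottle with a red bent spout, 65 mm wide, 175 mm high, bystander. Origin under its middle.
- jar_3: white plastic jar with a green lid, 52 mm wide, 67 mm high, bystander. Origin under its middle.
- vial_1: small glass vial with a black cap, 27 mm wide, 56 mm high, bystander between strainer and tray. Origin under its middle.
- spanner_10: small steel spanner lying flat, 123 mm long, bystander beside the strainer. Origin under its middle.

How it is judged:
By the outcome, as a careful person would: the job done as asked, in the order asked, and still so for the second after the job is handed in, with the robot touching nothing.
It also fails if it takes over 72 s, if anything falls off the work surface, if the arm or the gripper's body presses on something with over 40 N, if the wrist force passes 120 N, or if a joint passes its speed limit or range.

## Robot

A 7-joint arm with a two-finger parallel gripper is mounted at the origin on a cart in front of the work surface, level with it; the furniture and walls round the work are solid. World frame = base frame: x ahead of the robot, y to its left, z up, the work surface at z = 0. Lengths are in m, angles in rad, forces in N, time in s.
With the tool pointing down it reaches from about 0.425 to 0.8 m from the base axis. Payload 8.3 kg.
Tool frame: the origin (TCP) lies between the finger pads; the fingertips stand 17 mm ahead of it and the grasp point (between the pads) lies 2 mm behind it; z points along the fingers, y is the direction in which the jaws open and shut (so a half turn about z gives the same grasp; the last joint's range is limited). The gripper opens to 85 mm and grips with 20 to 120 N. Pads are 22 mm wide; open, the fingers measure 114 mm over their backs; the gripper's body (76 mm by 85 mm) begins 54 mm behind the grasp point. The pads swing forward as they close: fully open they stand 13 mm farther back than shut.
Start: joints at [1.157, 0.383, 0.016, 1.37, -0.006, 1.388, -0.046], TCP at [0.215, -0.587, 0.248] pointing down, gripper open.
Joint ranges: [-2.95, 2.95], [-0.25, 2.06], [-1.52, 1.56], [0.18, 2.33], [-1.44, 4.58], [0.02, 2.06], [-3.01, 3.01]. Speed limits (rad/s): [2.39, 2.39, 3.01, 3.01, 3.14, 3.14, 3.14].

## Interface

Orientations are given as a unit quaternion [x, y, z, w].
In Python, from cell import read_state, vision, robot, finder gives the robot as it stands. The module is installed in compiled form; this text tells all that it offers.
- The arm moves only by the tool carry_out, never from a script. Its argument "targets" is a list of rows, each a list of 5 numbers: the closure, from -1 (fully open) to 1 (shut), so that 0 is half open, then the shift along the tool's x, y, z as a fraction of full scale, then the turn about the tool's z as a fraction of full scale. In form: [[claw, tx, ty, tz, twist], ...]. A call has exactly 10 rows; each row is the pose to reach, as a shift and turn from the pose measured when the call began, along the tool's axes at that moment; what a row does not reach only later rows make up. Full scale, the value 1, is 50 cm for a shift and pi/2 rad for a turn. A row lasts 1/10 s, in which the tool goes at most 50 mm and 8.59 degrees, less where a joint would pass 70% of its speed; a pose out of reach is approached as far as the arm can. A call with a number of a shift or a turn outside -1 to 1 is refused whole. A call with a gripper value outside its range is refused whole. The fingers move at their own pace and stop on an object; the grip force is fixed at half the most. Time passes only in rows, so rows that repeat a pose let the fingers close, or fill a call up. It gives the time, the measured TCP pose, the force and the opening at its end, in the units of the state.
- read_state(): the state, without advancing time (a new reading comes with each control period).
- vision.read_camera(name): name is "scene" or "top" or "wrist"; returns a dict with "pixels" (420x560x3 uint8, red, green, blue), "camera_matrix" (3x3 intrinsics, pixels), "k1" (the pictures are not rectified: a ray, as slopes to the right and down, at radius r is drawn at 1 + k1 r^2 times it, then the intrinsics apply), "extrinsics" (4x4, takes a point from world to camera coordinates); the wrist camera has in their place "T_tool_cam" (4x4, takes a point from camera to tool coordinates, whose origin is the TCP and whose axes are the flange's). Camera axes: x right, y down, z forward; pixel columns grow to the right and rows downward; lengths in m; the calibration is good to about 2 mm. A picture is of the moment at which its call begins: read the wrist's pose just before it. There is no depth.
- robot.finish_job(): hands the job in, once; it reports no verdict.
Trained networks look in a picture, given as the dict that the camera call returned (one of the last four; its "shot" number tells which), for a name from the list of things; names that differ only in an ending like _2 or _b are one class to them, and where a whole thing is asked for, a point or a joint stands for the part that bears it (a point fixed in the world has none). Each returns a list of dicts, best first, with "p" (0 to 1); they miss things now and then, are a little off and sometimes report something else, mostly with a low value. They report only what shows in the picture. A call takes as long as a camera call.
- finder.search_frame(picture, thing): "position" ([x, y, z] in m, in world coordinates, good to about 4 mm: the middle of the surface that is visible of it).
- finder.pinpoint(picture, thing): "position" ([x, y, z] in m, in world coordinates, good to about 4 mm: a listed point, or the origin of a listed thing).
The state is a dict: "time": time; "joint_pos": joint angles; "dq": joint speeds; "effort": joint torques, N m; "tcp_pos": TCP position; "tcp_rot": TCP orientation; "contact_force": force on the tool from outside, world axes, zero at the start; "wrist_torque": the same for the moment, N m; "finger_gap": finger opening in m.
Only numpy, scipy, OpenCV 4.12 (cv2) and the standard library are available. Lean on these libraries where they do the work, as an engineer would, in place of code of your own. Each camera call takes 0.05 s, during which the arm holds its last target.

## Working session

There is one attempt and no reset: what is moved stays moved. The work goes in short steps, Python scripts to look and compute and a tool call to move; the robot and the scene stay as the last step left them, time stands still between calls to the robot, and variables do not carry over. Pictures are saved under pics/ and viewed, and the job is handed in when it is done.

Besides the shell and the picture viewer there is one more tool, called after "Call:" by a JSON object that holds its "method" and its "body". carry_out: Moves the arm, as the interface text tells. Its arguments: {"type":"object","properties":{"targets":{"type":"array"}},"required":["targets"]}

```bash
mkdir -p pics; ls; cat > h.py <<'E'
import numpy as np, cv2
from cell import read_state, vision, robot, finder
from scipy.spatial.transform import Rotation as R
def look(cam,name):
    s=read_state(); p=vision.read_camera(cam); cv2.imwrite('pics/%s.png'%name,p['pixels'][:,:,::-1]); return s,p
def proj(p,X,s=None):
    X=np.atleast_2d(X)
    if 'extrinsics' in p: T=np.array(p['extrinsics'])
    else:
        W=np.eye(4);W[:3,:3]=R.from_quat(s['tcp_rot']).as_matrix();W[:3,3]=s['tcp_pos'];T=np.linalg.inv(W@np.array(p['T_tool_cam']))
    c=X@T[:3,:3].T+T[:3,3]; n=c[:,:2]/c[:,2:]; r2=(n**2).sum(1,keepdims=True); n=n*(1+p['k1']*r2)
    K=np.array(p['camera_matrix']); return n@K[:2,:2].T+K[:2,2]
E
python3 - <<'E'
from h import *
np.set_printoptions(precision=4,suppress=True)
print(read_state())
for c in('scene','top'):
    s,p=look(c,c+'0'); print(c,p['k1'],np.array(p['extrinsics']),np.array(p['camera_matrix']))
    for t in['branch','cap','screen','tray','wash_bottle','jar_3','vial_1','spanner_10']:
        print(t,[(np.round(d['position'],4),round(d['p'],2)) for d in finder.search_frame(p,t)[:2]],'| origin',[(np.round(d['position'],4),round(d['p'],2)) for d in finder.pinpoint(p,t)[:2]])
E
```

```text
pics
{'time': 0.0, 'joint_pos': array([ 1.1571,  0.3843,  0.0164,  1.3712, -0.0063,  1.3882, -0.0465]), 'dq': array([-0.002 ,  0.0004,  0.0005,  0.0012,  0.0011,  0.0008,  0.0003]), 'effort': array([ -0.0001, -62.7592,   0.8442, -37.1833,   0.0166,   0.0144,
         0.    ]), 'tcp_pos': array([ 0.2147, -0.5865,  0.2472]), 'tcp_rot': array([ 0.9846,  0.1745, -0.0002, -0.001 ]), 'contact_force': array([0.5667, 0.1146, 0.5976]), 'wrist_torque': array([-0.0398,  0.0206,  0.016 ]), 'finger_gap': 0.08572445665461705}
scene -0.05963452346996765 [[-0.4691 -0.883   0.0149  0.2899]
 [-0.5214  0.2633 -0.8117  0.3576]
 [ 0.7128 -0.3885 -0.5839  0.6288]
 [ 0.      0.      0.      1.    ]] [[480.4985   0.     274.1852]
 [  0.     480.4985 211.5968]
 [  0.       0.       1.    ]]
branch [(array([0.5225, 0.1098, 0.0874]), 0.65)] | origin [(array([0.5431, 0.114 , 0.0543]), 0.59)]
cap [(array([0.5107, 0.082 , 0.1366]), 0.96)] | origin [(array([0.5278, 0.0851, 0.1035]), 0.88)]
screen [] | origin []
tray [(array([ 0.5151, -0.2656,  0.005 ]), 0.93)] | origin [(array([ 0.5148, -0.2621,  0.002 ]), 0.96)]

[... 863 characters left out ...]
.48)]
cap [(array([0.5238, 0.0748, 0.1461]), 0.58)] | origin [(array([0.5316, 0.0896, 0.1063]), 0.67)]
screen [] | origin []
tray [(array([ 0.5116, -0.2691,  0.0014]), 0.88)] | origin [(array([ 0.5114, -0.2641,  0.0006]), 0.58)]
wash_bottle [(array([ 0.6638, -0.0743,  0.1167]), 0.72)] | origin [(array([ 0.6768, -0.0833, -0.0021]), 0.61), (array([0.4776, 0.2994, 0.002 ]), 0.37)]
jar_3 [(array([ 0.6828, -0.189 ,  0.0609]), 0.87)] | origin [(array([ 0.6874, -0.1937, -0.0024]), 0.81)]
vial_1 [] | origin [(array([ 0.4954, -0.0626,  0.0001]), 0.44)]
spanner_10 [(array([0.4761, 0.2992, 0.0033]), 0.55), (array([ 0.6842, -0.1875,  0.063 ]), 0.43)] | origin [(array([ 0.4946, -0.0629,  0.002 ]), 0.34)]
```

View pics/scene0.png

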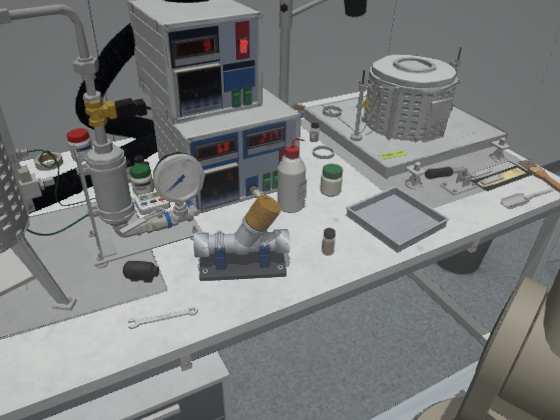

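View pics/top0.png

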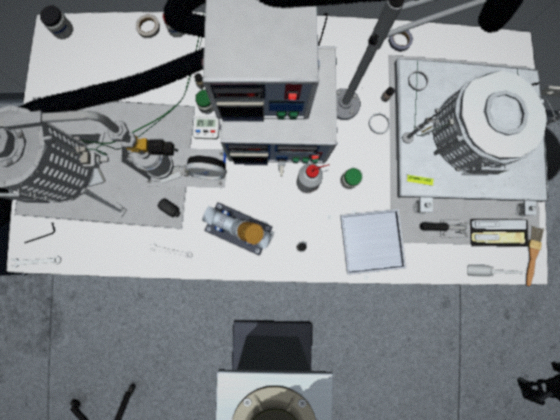

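The scene view shows the strainer at about (240,240), with the brass cap at (263,212) leaning towards the tray (397,217). The vial is at (328,240), the bottle at (291,180) and the spanner at (163,318). I'll zoom in on the strainer to fit its azimuth.

```bash
cat >> h.py <<'E'
def axis(az,t=np.pi/6): return np.array([np.sin(t)*np.cos(az),np.sin(t)*np.sin(az),np.cos(t)])
def circ(c,a,r,n=40):
    u=np.cross(a,[0,0,1.]);u/=np.linalg.norm(u);v=np.cross(a,u);t=np.linspace(0,2*np.pi,n)
    return c+r*(np.cos(t)[:,None]*u+np.sin(t)[:,None]*v)
def overlay(img,p,s,o,az,f,off,items,tag):
    im=cv2.resize(img,None,fx=f,fy=f,interpolation=cv2.INTER_CUBIC)
    for pts,c in items:
        q=(proj(p,pts,s)*f-np.array(off)*f)
        cv2.polylines(im,[np.round(q).astype(int)],False,c,1)
    return im
def model(o,az):
    a=axis(az);h=np.array([np.cos(az),np.sin(az),0]);k=np.array([-h[1],h[0],0]);b=o*[1,1,0]
    pl=lambda z:np.array([b+z*np.array([0,0,1])+h*i*.085+k*j*.045 for i,j in((1,1),(1,-1),(-1,-1),(-1,1),(1,1))])
    return [(circ(o+a*.107,a,.025),(0,0,255)),(circ(o+a*.057,a,.025),(0,255,0)),(pl(0.0),(255,0,0))]
E
cat > fit0.py <<'E'
from h import *
import sys
o=np.array([0.545,0.113,0.055]);az=np.radians(float(sys.argv[1]))
ims=[]
for c,x,y,w,h in(('scene',180,180,130,110),('top',180,180,130,110)):
    p=vision.read_camera(c);img=p['pixels'][y:y+h,x:x+w,::-1].copy()
    ims.append(overlay(img,p,None,o,az,3,(x,y),model(o,az),''))
    ims.append(cv2.resize(img,None,fx=3,fy=3,interpolation=cv2.INTER_CUBIC))
cv2.imwrite('pics/fit%s.png'%sys.argv[2],cv2.resize(np.vstack([np.hstack(ims[:2]),np.hstack(ims[2:])]),None,fx=.9,fy=.9))
E
python3 fit0.py 245 a
```

```text
(no output)
```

View pics/fita.png

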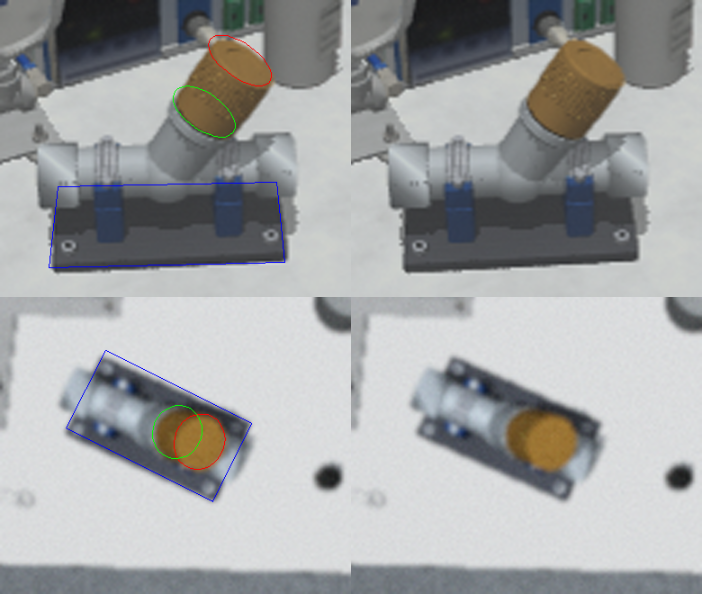

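```bash
cat >> h.py <<'E'
def to(target,yawy=None,s=None):
    """shift fractions in tool axes and twist fraction for jaw-axis world angle yawy (deg)"""
    s=s or read_state(); M=R.from_quat(s['tcp_rot']).as_matrix()
    d=M.T@(np.array(target)-s['tcp_pos'])/0.5
    cur=np.degrees(np.arctan2(M[1,1],M[0,1])); tw=None
    if yawy is not None:
        e=(yawy-cur+90)%180-90; tw=-e/90
    return np.round(d,4),None if tw is None else round(tw,4),'yaw',round(cur,2)
def st():
    s=read_state();M=R.from_quat(s['tcp_rot']).as_matrix()
    print('t',round(s['time'],2),'tcp',np.round(s['tcp_pos'],4),'z',np.round(M[:,2],3),'yaw',round(np.degrees(np.arctan2(M[1,1],M[0,1])),1),'q',np.round(s['joint_pos'],2),'F',np.round(s['contact_force'],1),'tq',np.round(s['wrist_torque'],2),'gap',round(s['finger_gap'],4))
E
python3 - <<'E'
from h import *
st(); print(to([0.48,-0.25,0.30],None)); print(to([0.527,0.074,0.28],-22.5))
E
```

```text
t 1.8 tcp [ 0.2148 -0.5869  0.2483] z [ 0.  0. -1.] yaw -69.9 q [ 1.16  0.38  0.02  1.37 -0.01  1.39 -0.05] F [ 0.5 -0.  -0. ] tq [ 0.01  0.03 -0.01] gap 0.0854
(array([ 0.7296, -0.4504, -0.1034]), None, 'yaw', np.float64(-69.9))
(array([ 1.0406, -1.0267, -0.0633]), np.float64(-0.5266), 'yaw', np.float64(-69.9))
```

Call:
{"method": "carry_out", "body": {"targets": [[-1, 0.08, -0.05, -0.1, 0], [-1, 0.16, -0.1, -0.1, 0], [-1, 0.24, -0.15, -0.1, 0], [-1, 0.32, -0.2, -0.1, 0], [-1, 0.4, -0.25, -0.1, 0], [-1, 0.48, -0.3, -0.1, 0], [-1, 0.56, -0.35, -0.1, 0], [-1, 0.64, -0.4, -0.1, 0], [-1, 0.73, -0.45, -0.1, 0], [-1, 0.73, -0.45, -0.1, 0]]}}

```text
time: 2.8
tcp_pos: [0.4846, -0.2424, 0.2985]
tcp_rot: [0.984, 0.18, 0.001, -0.001]
contact_force: [-0.9, 0.2, -0.1]
finger_gap: 0.0854
```

```bash
python3 - <<'E'
from h import *
st(); print(to([0.50,0.074,0.28],-22.5))
E
```

```text
t 2.8 tcp [ 0.4846 -0.2424  0.2985] z [ 0.002  0.003 -1.   ] yaw -69.2 q [ 0.63  0.2  -0.27  1.5   0.05  1.45 -0.84] F [-0.9  0.2 -0.1] tq [-0.02  0.   -0.03] gap 0.0854
(array([ 0.2532, -0.5807,  0.039 ]), np.float64(-0.5191), 'yaw', np.float64(-69.22))
```

Call:
{"method": "carry_out", "body": {"targets": [[-1, 0.03, -0.08, 0.01, -0.08], [-1, 0.07, -0.16, 0.02, -0.16], [-1, 0.11, -0.25, 0.03, -0.24], [-1, 0.15, -0.34, 0.04, -0.32], [-1, 0.19, -0.43, 0.04, -0.4], [-1, 0.22, -0.51, 0.04, -0.48], [-1, 0.25, -0.58, 0.04, -0.52], [-1, 0.25, -0.58, 0.04, -0.52], [-1, 0.25, -0.58, 0.04, -0.52], [-1, 0.25, -0.58, 0.04, -0.52]]}}

```text
time: 3.8
tcp_pos: [0.4988, 0.0715, 0.2794]
tcp_rot: [0.832, 0.555, 0.002, -0.0]
contact_force: [-0.3, -0.3, 0.2]
finger_gap: 0.0852
```

```bash
python3 - <<'E'
from h import *
st()
s,p=look('wrist','w1'); print(np.round(p['T_tool_cam'],3),p['k1'])
for t in['cap','branch']:
    print(t,[(np.round(d['position'],4),round(d['p'],2)) for d in finder.search_frame(p,t)[:2]],[(np.round(d['position'],4),round(d['p'],2)) for d in finder.pinpoint(p,t)[:2]])
o=np.array([.543,.112,.055]);az=np.radians(247.5)
im=overlay(p['pixels'][:,:,::-1].copy(),p,s,o,az,1.4,(0,0),model(o,az),'');cv2.imwrite('pics/w1o.png',im)
s2,p2=look('scene','sc1')
E
```

```text
t 3.8 tcp [0.4988 0.0715 0.2794] z [ 0.002  0.002 -1.   ] yaw -22.6 q [ 0.31  0.14 -0.58  1.62  0.08  1.39 -0.66] F [-0.3 -0.3  0.2] tq [-0.03  0.    0.  ] gap 0.0852
[[ 0.001 -0.955 -0.296  0.076]
 [ 1.     0.001 -0.     0.002]
 [ 0.    -0.296  0.955 -0.127]
 [ 0.     0.     0.     1.   ]] 0.021747417636264196
cap [(array([0.5256, 0.0817, 0.1439]), 0.59), (array([ 0.5012, -0.2177,  0.0063]), 0.31)] [(array([0.529 , 0.0915, 0.1078]), 0.85)]
branch [(array([0.5391, 0.115 , 0.0961]), 0.68)] [(array([0.5436, 0.113 , 0.0573]), 0.96)]
```

View pics/w1o.png

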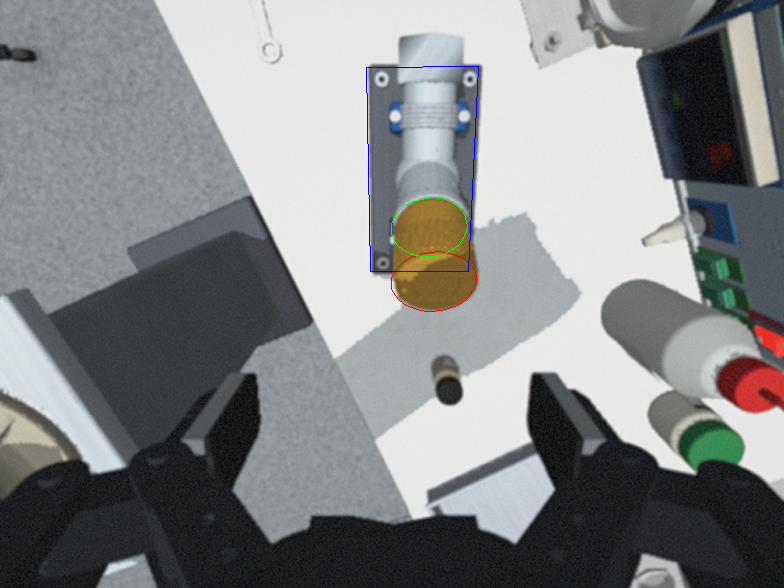

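View pics/sc1.png

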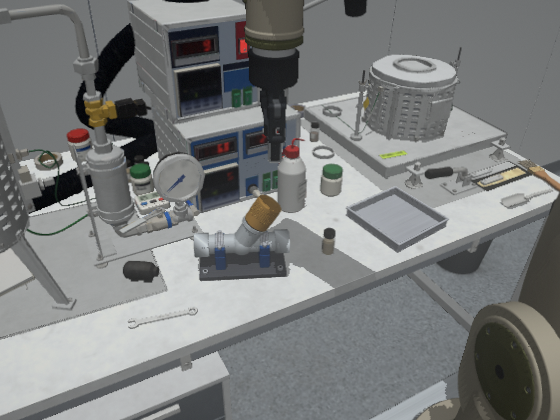

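```bash
python3 - <<'E'
from h import *
print(to([0.527,0.074,0.20],-22.5));print(to([0.527,0.074,0.122],-22.5))
E
```

```text
(array([0.0242, 0.0508, 0.1591]), np.float64(-0.0001), 'yaw', np.float64(-22.51))
(array([0.0236, 0.0507, 0.3151]), np.float64(-0.0001), 'yaw', np.float64(-22.51))
```

Call:
{"method": "carry_out", "body": {"targets": [[-1, 0.024, 0.051, 0.05, 0.08], [-1, 0.024, 0.051, 0.12, 0.16], [-1, 0.024, 0.051, 0.2, 0.22], [-1, 0.024, 0.051, 0.27, 0.22], [-1, 0.024, 0.051, 0.315, 0.22], [-1, 0.024, 0.051, 0.315, 0.22], [0.6, 0.024, 0.051, 0.315, 0.22], [0.6, 0.024, 0.051, 0.315, 0.22], [0.6, 0.024, 0.051, 0.315, 0.22], [0.6, 0.024, 0.051, 0.315, 0.22]]}}

```text
time: 5.1
tcp_pos: [0.5275, 0.0758, 0.1241]
tcp_rot: [0.914, 0.405, 0.003, -0.001]
contact_force: [-4.1, 2.9, 5.3]
finger_gap: 0.0505
```

```bash
python3 - <<'E'
from h import *
st()
s,p=look('wrist','w2')
s,p=look('scene','sc2')
E
```

```text
t 5.1 tcp [0.5275 0.0758 0.1241] z [ 0.004  0.004 -1.   ] yaw -42.2 q [ 0.24  0.33 -0.52  1.77  0.18  1.08 -1.08] F [-4.1  2.9  5.3] tq [0.78 1.07 0.08] gap 0.0505
```

View pics/w2.png

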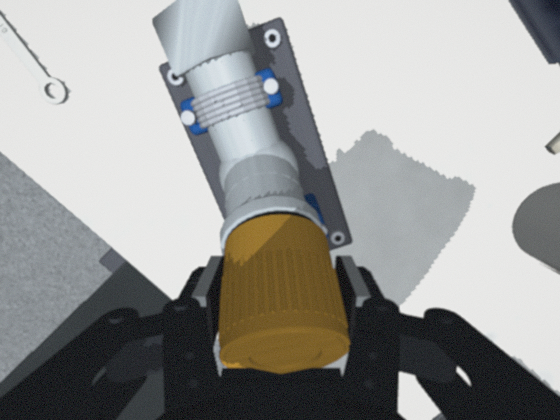

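View pics/sc2.png

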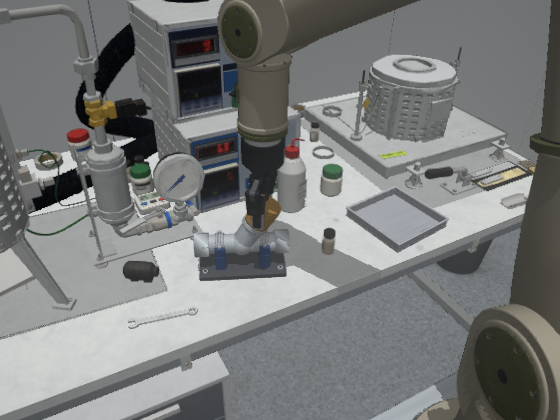

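Call:
{"method": "carry_out", "body": {"targets": [[0.6, 0, 0, 0, -0.07], [0.6, 0, 0, 0, -0.14], [0.6, 0, 0, 0, -0.21], [0.6, 0, 0, 0, -0.28], [0.6, 0, 0, 0, -0.35], [0.6, 0, 0, -0.001, -0.42], [0.6, 0, 0, -0.001, -0.47], [0.6, 0, 0, -0.001, -0.47], [0.6, 0, 0, -0.001, -0.47], [0.6, 0, 0, -0.001, -0.47]]}}

```text
time: 6.2
tcp_pos: [0.5301, 0.074, 0.1264]
tcp_rot: [0.707, 0.707, 0.005, 0.002]
contact_force: [5.6, -4.1, -5.4]
finger_gap: 0.0491
```

```bash
python3 - <<'E'
from h import *
st()
s,p=look('wrist','w3')
E
```

```text
t 6.2 tcp [0.5301 0.074  0.1264] z [ 0.01   0.003 -1.   ] yaw -0.1 q [ 0.34  0.35 -0.65  1.77  0.24  1.09 -0.39] F [ 5.6 -4.1 -5.4] tq [-1.02 -1.94 -0.2 ] gap 0.0491
```

View pics/w3.png

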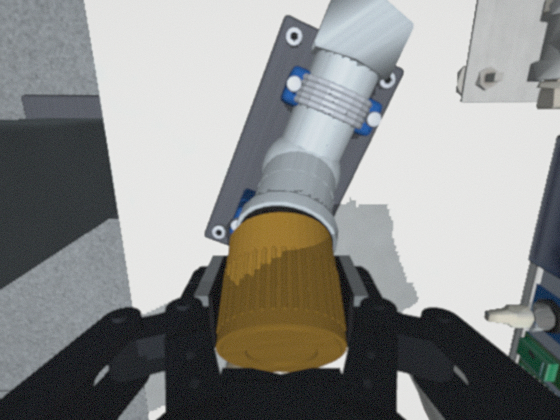

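```bash
python3 - <<'E'
from h import *
s=read_state();p=vision.read_camera('wrist')
o=np.array([.543,.112,.055]);az=np.radians(247.5);a=axis(az)
it=model(o,az)+[(circ(o+a*.108,a,.025),(255,0,255)),(circ(o+a*.055,a,.0255),(255,255,0))]
cv2.imwrite('pics/w3o.png',overlay(p['pixels'][:,:,::-1].copy(),p,s,o,az,1.4,(0,0),it,''))
E
```

```text
(no output)
```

View pics/w3o.png

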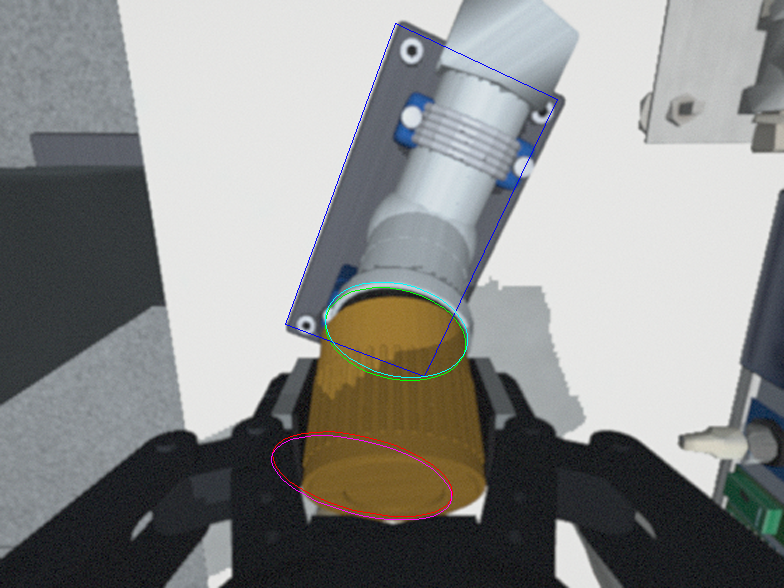

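Call:
{"method": "carry_out", "body": {"targets": [[-0.6, 0, 0, 0, 0], [-0.6, 0, 0, 0, 0], [-0.6, 0, 0, 0, 0], [-0.6, 0, 0, 0, 0.08], [-0.6, 0, 0, 0, 0.16], [-0.6, 0, 0, 0, 0.24], [-0.6, 0, 0, 0, 0.25], [-0.6, 0, 0, 0, 0.25], [-0.6, 0, 0, 0, 0.25], [-0.6, 0, 0, 0, 0.25]]}}

```text
time: 7.3
tcp_pos: [0.5301, 0.0741, 0.1264]
tcp_rot: [0.831, 0.556, 0.005, 0.002]
contact_force: [0.6, 0.2, 0.2]
finger_gap: 0.0684
```

```bash
cat > ov.py <<'E'
from h import *
import sys
st()
s=read_state();p=vision.read_camera('wrist')
o=np.array([.543,.112,.055]);az=np.radians(247.5);a=axis(az)
it=model(o,az)
k=float(sys.argv[2]) if len(sys.argv)>2 else 0
if k: it=it[2:]+[(circ(o+a*(.107+k),a,.025),(0,0,255)),(circ(o+a*(.057+k),a,.025),(0,255,0)),(circ(o+a*.055,a,.0255),(255,255,0))]
cv2.imwrite('pics/%s.png'%sys.argv[1],overlay(p['pixels'][:,:,::-1].copy(),p,s,o,az,1.4,(0,0),it,''))
E
python3 ov.py w4
```

```text
t 7.3 tcp [0.5301 0.0741 0.1264] z [ 0.01   0.003 -1.   ] yaw -22.5 q [ 0.29  0.34 -0.58  1.77  0.21  1.09 -0.76] F [0.6 0.2 0.2] tq [-0.01  0.08  0.01] gap 0.0684
```

View pics/w4.png

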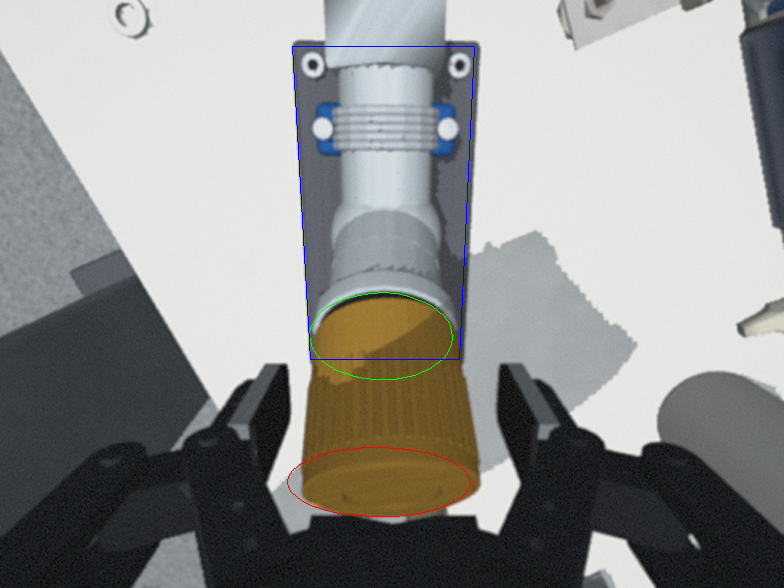

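Call:
{"method": "carry_out", "body": {"targets": [[-0.5, 0, 0, 0, 0.09], [-0.5, 0, 0, 0, 0.18], [-0.5, 0, 0, -0.001, 0.26], [-0.5, 0, 0, -0.001, 0.26], [0.6, 0, 0, -0.001, 0.26], [0.6, 0, 0, -0.001, 0.26], [0.6, 0, 0, -0.001, 0.26], [0.6, 0, 0, -0.001, 0.17], [0.6, 0, 0, -0.001, 0.08], [0.6, 0, 0, -0.002, 0.0]]}}

```text
time: 8.35
tcp_pos: [0.5299, 0.0764, 0.1282]
tcp_rot: [0.828, 0.561, 0.006, 0.001]
contact_force: [-0.3, 5.1, 2.1]
finger_gap: 0.0496
```

Call:
{"method": "carry_out", "body": {"targets": [[0.6, 0, 0, 0, -0.09], [0.6, 0, 0, 0, -0.18], [0.6, 0, 0, -0.001, -0.25], [0.6, 0, 0, -0.001, -0.25], [0.6, 0, 0, -0.001, -0.25], [-0.4, 0, 0, -0.001, -0.25], [-0.4, 0, 0, -0.001, -0.25], [-0.4, 0, 0, -0.001, -0.16], [-0.4, 0, 0, -0.001, -0.07], [-0.4, 0, 0, -0.001, 0.02]]}}

```text
time: 9.35
tcp_pos: [0.5297, 0.0763, 0.1284]
tcp_rot: [0.838, 0.546, 0.006, 0.0]
contact_force: [-0.5, -0.0, 0.6]
finger_gap: 0.0598
```

```bash
python3 ov.py w5 0.0018
```

```text
t 9.35 tcp [0.5297 0.0763 0.1284] z [ 0.01   0.006 -1.   ] yaw -23.9 q [ 0.28  0.33 -0.58  1.77  0.2   1.09 -0.78] F [-0.5 -0.   0.6] tq [ 0.06 -0.01  0.03] gap 0.0598
```

View pics/w5.png

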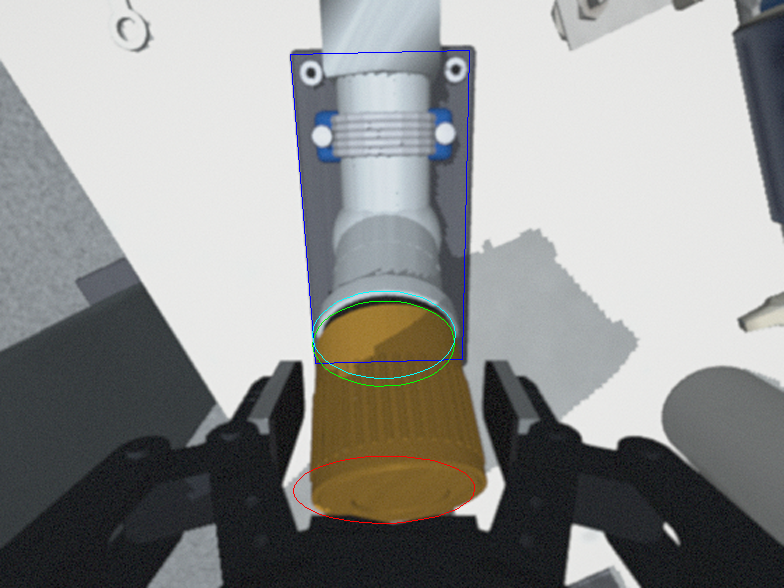

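Call:
{"method": "carry_out", "body": {"targets": [[-0.4, -0.003, 0, 0, 0.09], [-0.4, -0.003, 0, 0, 0.18], [-0.4, -0.003, 0, -0.001, 0.27], [-0.4, -0.003, 0, -0.001, 0.28], [0.6, -0.003, 0, -0.001, 0.28], [0.6, -0.003, 0, -0.001, 0.28], [0.6, -0.003, 0, -0.001, 0.28], [0.6, -0.003, 0, -0.001, 0.19], [0.6, -0.003, 0, -0.001, 0.1], [0.6, -0.003, 0, -0.001, 0.01]]}}

```text
time: 10.4
tcp_pos: [0.5306, 0.0759, 0.1304]
tcp_rot: [0.841, 0.541, 0.008, 0.001]
contact_force: [2.6, 1.7, 7.8]
finger_gap: 0.0508
```

Call:
{"method": "carry_out", "body": {"targets": [[0.6, 0, 0, 0, -0.09], [0.6, 0, 0, 0, -0.18], [0.6, 0, 0, -0.001, -0.27], [0.6, 0, 0, -0.001, -0.28], [0.6, 0, 0, -0.001, -0.28], [-0.4, 0, 0, -0.001, -0.28], [-0.4, 0, 0, -0.001, -0.28], [-0.4, 0, 0, -0.001, -0.19], [-0.4, 0, 0, -0.001, -0.1], [-0.4, 0, 0, -0.001, -0.01]]}}

```text
time: 11.4
tcp_pos: [0.5307, 0.076, 0.1307]
tcp_rot: [0.838, 0.546, 0.008, 0.001]
contact_force: [0.0, 0.6, 0.1]
finger_gap: 0.0598
```

Call:
{"method": "carry_out", "body": {"targets": [[-0.4, -0.002, 0, 0, 0.09], [-0.4, -0.002, 0, 0, 0.18], [-0.4, -0.002, 0, -0.001, 0.27], [-0.4, -0.002, 0, -0.001, 0.28], [0.6, -0.002, 0, -0.001, 0.28], [0.6, -0.002, 0, -0.001, 0.28], [0.6, -0.002, 0, -0.001, 0.28], [0.6, -0.002, 0, -0.001, 0.19], [0.6, -0.002, 0, -0.001, 0.1], [0.6, -0.002, 0, -0.001, 0.01]]}}

```text
time: 12.4
tcp_pos: [0.5317, 0.0761, 0.1333]
tcp_rot: [0.839, 0.544, 0.01, 0.001]
contact_force: [-1.3, 7.3, 10.1]
finger_gap: 0.0515
```

Call:
{"method": "carry_out", "body": {"targets": [[0.6, 0, 0, 0, -0.09], [0.6, 0, 0, 0, -0.18], [0.6, 0, 0, -0.001, -0.27], [0.6, 0, 0, -0.001, -0.28], [0.6, 0, 0, -0.001, -0.28], [-0.4, 0, 0, -0.001, -0.28], [-0.4, 0, 0, -0.001, -0.28], [-0.4, 0, 0, -0.001, -0.19], [-0.4, 0, 0, -0.001, -0.1], [-0.4, 0, 0, -0.001, -0.01]]}}

```text
time: 13.4
tcp_pos: [0.5322, 0.0761, 0.1339]
tcp_rot: [0.836, 0.549, 0.01, 0.001]
contact_force: [0.6, 1.0, 0.1]
finger_gap: 0.0594
```

```bash
python3 ov.py w6 0.0038
```

```text
t 13.4 tcp [0.5322 0.0761 0.1339] z [ 0.018  0.009 -1.   ] yaw -23.5 q [ 0.28  0.33 -0.57  1.76  0.19  1.09 -0.76] F [0.6 1.  0.1] tq [-0.06 -0.03  0.02] gap 0.0594
```

View pics/w6.png

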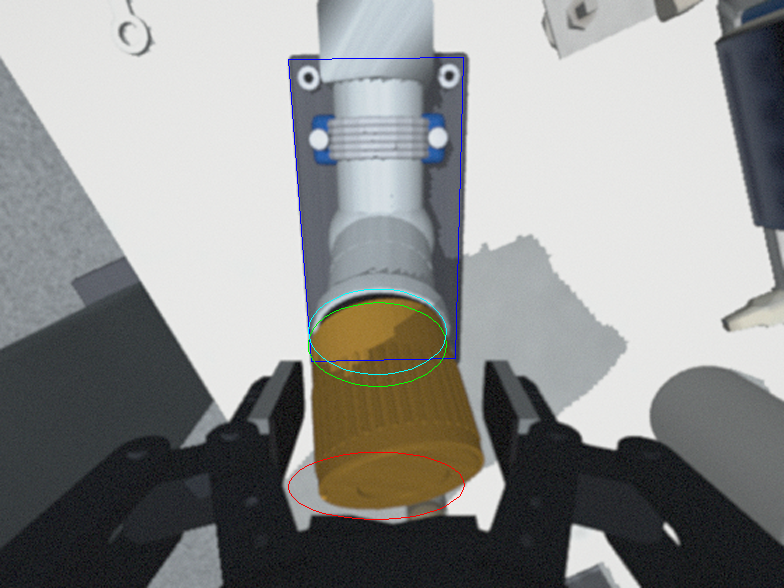

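```bash
python3 - <<'E'
from h import *
o=np.array([.543,.112,.055]);az=np.radians(247.5);a=axis(az)
p=vision.read_camera('scene');x,y,w,h=190,160,130,110
img=p['pixels'][y:y+h,x:x+w,::-1].copy()
cv2.imwrite('pics/sc3.png',np.hstack([cv2.resize(img,None,fx=3,fy=3),overlay(img,p,None,o,az,3,(x,y),model(o,az),'')]))
for t in['cap']:
    for c in('scene','wrist'):
        p=vision.read_camera(c)
        print(c,[(np.round(d['position'],4),round(d['p'],2)) for d in finder.pinpoint(p,t)[:1]],[(np.round(d['position'],4),round(d['p'],2)) for d in finder.search_frame(p,t)[:1]])
print(o+a*.057)
E
```

```text
scene [(array([0.5254, 0.0868, 0.1069]), 0.89)] [(array([0.5115, 0.0745, 0.133 ]), 0.76)]
wrist [(array([0.5285, 0.0861, 0.1065]), 0.62)] [(array([0.5311, 0.0859, 0.1459]), 0.66)]
[0.53209352 0.08566943 0.10436345]
```

View pics/sc3.png

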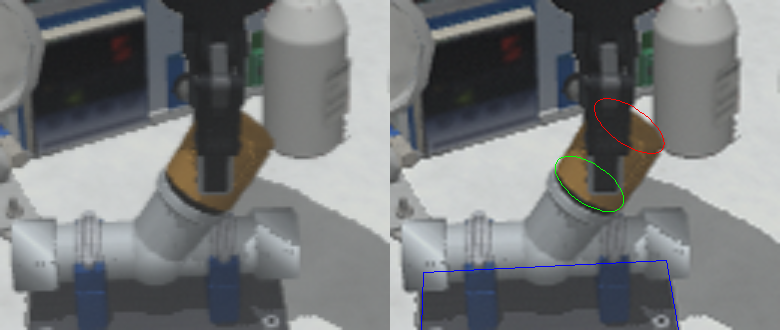

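Call:
{"method": "carry_out", "body": {"targets": [[-0.4, -0.004, -0.002, 0.006, 0.09], [-0.4, -0.004, -0.002, 0.009, 0.18], [-0.4, -0.004, -0.002, 0.009, 0.27], [-0.4, -0.004, -0.002, 0.009, 0.28], [0.6, -0.004, -0.002, 0.009, 0.28], [0.6, -0.004, -0.002, 0.009, 0.28], [0.6, -0.004, -0.002, 0.009, 0.28], [0.6, -0.004, -0.002, 0.009, 0.19], [0.6, -0.004, -0.002, 0.009, 0.1], [0.6, -0.004, -0.002, 0.009, 0.01]]}}

```text
time: 14.8
tcp_pos: [0.5323, 0.0766, 0.1325]
tcp_rot: [0.836, 0.548, 0.013, 0.002]
contact_force: [-3.7, 7.3, 18.6]
finger_gap: 0.052
```

Call:
{"method": "carry_out", "body": {"targets": [[0.6, 0, 0, 0, -0.09], [0.6, 0, 0, 0, -0.18], [0.6, 0, 0, 0, -0.27], [0.6, 0, 0, 0, -0.28], [0.6, 0, 0, 0, -0.28], [-0.4, 0, 0, 0, -0.28], [-0.4, 0, 0, 0, -0.28], [-0.4, 0, 0, 0, -0.19], [-0.4, 0, 0, 0, -0.1], [-0.4, 0, 0, 0, -0.01]]}}

```text
time: 15.8
tcp_pos: [0.5325, 0.0766, 0.1323]
tcp_rot: [0.834, 0.552, 0.013, 0.002]
contact_force: [-0.1, -0.1, -0.1]
finger_gap: 0.0598
```

Call:
{"method": "carry_out", "body": {"targets": [[-0.4, -0.002, -0.001, 0, 0.09], [-0.4, -0.002, -0.001, 0.001, 0.18], [-0.4, -0.002, -0.001, 0.001, 0.27], [-0.4, -0.002, -0.001, 0.001, 0.28], [0.6, -0.002, -0.001, 0.001, 0.28], [0.6, -0.002, -0.001, 0.001, 0.28], [0.6, -0.002, -0.001, 0.001, 0.28], [0.6, -0.002, -0.001, 0.001, 0.19], [0.6, -0.002, -0.001, 0.001, 0.1], [0.6, -0.002, -0.001, 0.001, 0.01]]}}

```text
time: 16.8
tcp_pos: [0.5331, 0.0787, 0.1339]
tcp_rot: [0.836, 0.549, 0.015, 0.001]
contact_force: [0.8, 8.9, 9.2]
finger_gap: 0.0516
```

Call:
{"method": "carry_out", "body": {"targets": [[0.6, 0, 0, 0, -0.09], [0.6, 0, 0, 0, -0.18], [0.6, 0, 0, 0, -0.27], [0.6, 0, 0, 0, -0.28], [0.6, 0, 0, 0, -0.28], [-0.4, 0, 0, 0, -0.28], [-0.4, 0, 0, 0, -0.28], [-0.4, 0, 0, 0, -0.19], [-0.4, 0, 0, 0, -0.1], [-0.4, 0, 0, 0, -0.01]]}}

```text
time: 17.8
tcp_pos: [0.5335, 0.078, 0.1338]
tcp_rot: [0.833, 0.553, 0.016, 0.002]
contact_force: [-0.4, 0.1, 0.5]
finger_gap: 0.0595
```

```bash
python3 ov.py w7 0.006
```

```text
t 17.8 tcp [0.5335 0.078  0.1338] z [ 0.028  0.015 -1.   ] yaw -22.9 q [ 0.28  0.32 -0.57  1.77  0.19  1.08 -0.75] F [-0.4  0.1  0.5] tq [-0.04  0.07  0.04] gap 0.0595
```

View pics/w7.png

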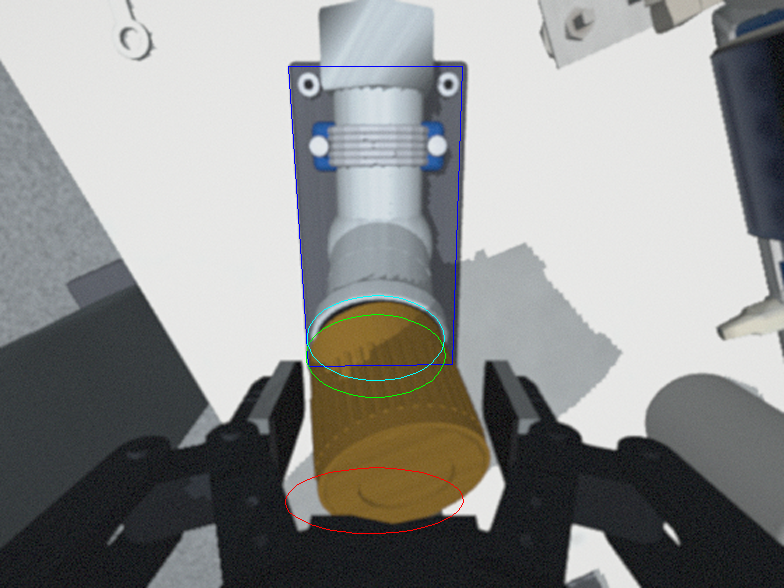

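```bash
python3 - <<'E'
from h import *
o=np.array([.543,.112,.055]);az=np.radians(247.5);a=axis(az)
p=vision.read_camera('scene');x,y,w,h=190,160,130,110
img=p['pixels'][y:y+h,x:x+w,::-1].copy()
it=[(circ(o+a*(.107+.006),a,.025),(0,0,255)),(circ(o+a*(.057+.006),a,.025),(0,255,0)),(circ(o+a*.055,a,.0255),(255,255,0))]
cv2.imwrite('pics/sc4.png',np.hstack([cv2.resize(img,None,fx=3,fy=3),overlay(img,p,None,o,az,3,(x,y),it,'')]))
E
```

```text
(no output)
```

View pics/sc4.png

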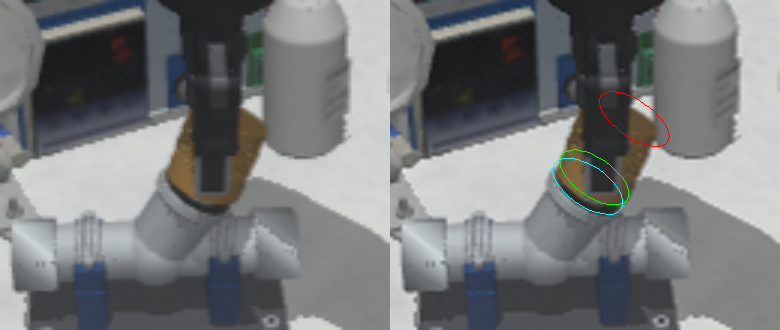

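Call:
{"method": "carry_out", "body": {"targets": [[-0.4, -0.002, 0, 0, 0.09], [-0.4, -0.002, 0, 0.002, 0.18], [-0.4, -0.002, 0, 0.004, 0.27], [-0.4, -0.002, 0, 0.004, 0.28], [-0.4, -0.002, 0, 0.004, 0.28], [-0.4, -0.002, 0, 0.004, 0.28], [0.6, -0.002, 0, 0.004, 0.28], [0.6, -0.002, 0, 0.004, 0.28], [0.6, -0.002, 0, 0.004, 0.28], [0.6, -0.002, 0, 0.004, 0.28]]}}

```text
time: 18.9
tcp_pos: [0.5335, 0.0768, 0.1326]
tcp_rot: [0.933, 0.361, 0.016, -0.001]
contact_force: [-0.7, -2.5, 5.9]
finger_gap: 0.0557
```

Call:
{"method": "carry_out", "body": {"targets": [[0.6, 0, 0, 0, -0.09], [0.6, 0, 0, 0, -0.18], [0.6, 0, 0, 0, -0.27], [0.6, 0, 0, -0.001, -0.36], [0.6, 0, 0, -0.001, -0.45], [0.6, 0, 0, -0.001, -0.54], [0.6, 0, 0, -0.001, -0.56], [0.6, 0, 0, -0.001, -0.56], [-0.4, 0, 0, -0.001, -0.56], [-0.4, 0, 0, -0.001, -0.56]]}}

```text
time: 19.9
tcp_pos: [0.5335, 0.0768, 0.1331]
tcp_rot: [0.69, 0.724, 0.015, 0.006]
contact_force: [-0.1, -0.5, 0.4]
finger_gap: 0.0596
```

```bash
python3 ov.py w8 0.006
```

```text
t 19.9 tcp [0.5335 0.0768 0.1331] z [ 0.029  0.014 -0.999] yaw 2.8 q [ 0.34  0.34 -0.65  1.77  0.22  1.08 -0.33] F [-0.1 -0.5  0.4] tq [ 0.01 -0.03 -0.01] gap 0.0596
```

View pics/w8.png

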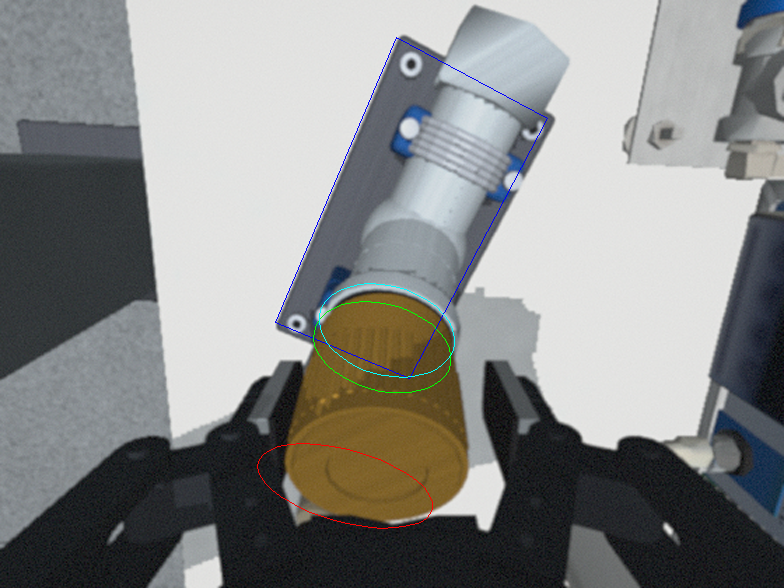

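```bash
cat > capfit.py <<'E'
from h import *
from scipy.optimize import least_squares
o=np.array([.543,.112,.055]);az=np.radians(247.5);a0=axis(az)
def fit(p,s,ext):
    ext=np.array(ext)/1.4
    def f(v):
        a=np.array([v[3],v[4],np.sqrt(1-v[3]**2-v[4]**2)]);m=v[:3]
        t=proj(p,circ(m+.05*a,a,.025,120),s);b=proj(p,circ(m,a,.025,120),s)
        return np.r_[t[:,0].min(),t[:,0].max(),t[:,1].min(),t[:,1].max(),b[:,1].min(),b[:,0].min(),b[:,0].max()]-ext
    r=least_squares(f,np.r_[o+a0*.06,a0[:2]],x_scale=[.01,.01,.01,.1,.1])
    a=np.array([*r.x[3:],np.sqrt(1-(r.x[3:]**2).sum())])
    print('mouth',r.x[:3].round(4),'axis',a.round(3),'lean',np.degrees(np.arccos(a[2])).round(1),'az',np.degrees(np.arctan2(a[1],a[0])).round(0)%360,'off',np.degrees(np.arccos(a@a0)).round(1),'s',((r.x[:3]-o)@a0).round(4),'perp',((r.x[:3]-o)-((r.x[:3]-o)@a0)*a0).round(4),'res',r.fun.round(1))
E
python3 - <<'E'
from capfit import *
s=read_state();p=vision.read_camera('wrist')
fit(p,s,[286,468,407,520,292,316,456])
E
```

```text
mouth [0.5331 0.0824 0.1061] axis [-0.05  -0.307  0.95 ] lean 18.1 az 261.0 off 13.0 s 0.0599 perp [ 0.0015 -0.0019 -0.0007] res [-0.4  0.4  0.1  0.  -0.2  1.  -1. ]
```

Call:
{"method": "carry_out", "body": {"targets": [[-0.4, 0, 0, 0, 0.09], [-0.4, 0, 0, 0, 0.18], [-0.4, 0, 0, 0, 0.27], [-0.4, 0, 0, 0, 0.28], [-0.4, 0, 0, 0, 0.28], [0.6, 0, 0, 0, 0.28], [0.6, 0, 0, 0, 0.28], [0.6, 0, 0, 0, 0.28], [0.6, 0, 0, 0, 0.28], [0.6, 0, 0, 0, 0.28]]}}

```text
time: 21.0
tcp_pos: [0.5301, 0.0781, 0.1325]
tcp_rot: [0.83, 0.558, 0.013, 0.0]
contact_force: [-17.1, 2.0, 10.1]
finger_gap: 0.0494
```

```bash
python3 ov.py w9 0.006
```

```text
t 21.0 tcp [0.5301 0.0781 0.1325] z [ 0.022  0.014 -1.   ] yaw -22.2 q [ 0.28  0.32 -0.58  1.77  0.19  1.08 -0.74] F [-17.1   2.   10.1] tq [ 0.87  3.73 -0.09] gap 0.0494
```

View pics/w9.png

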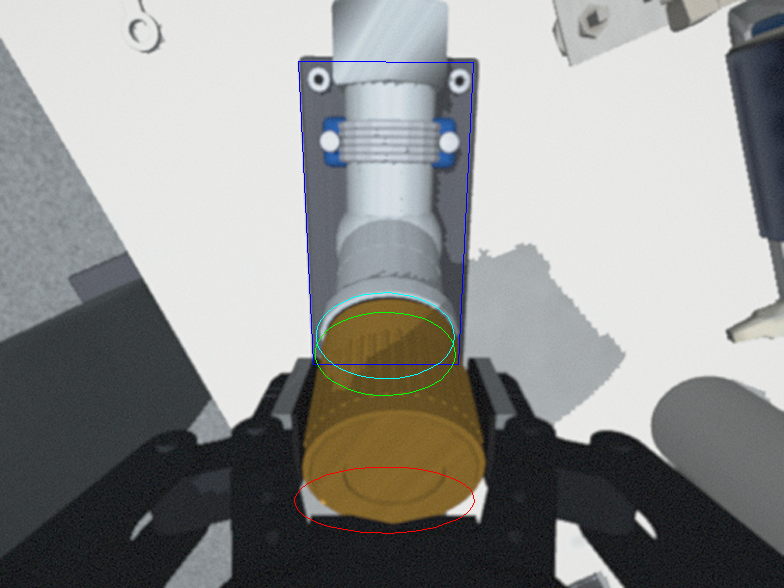

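Call:
{"method": "carry_out", "body": {"targets": [[0.6, -0.004, 0, 0, 0], [0.6, -0.008, 0, 0.001, 0], [0.6, -0.012, -0.001, 0.002, 0], [0.6, -0.015, -0.001, 0.003, 0], [0.6, -0.015, -0.001, 0.003, 0], [0.6, -0.015, -0.001, 0.003, 0], [0.6, -0.016, -0.001, 0.001, 0], [0.6, -0.017, -0.001, -0.001, 0], [0.6, -0.018, -0.001, -0.003, 0], [0.6, -0.018, -0.001, -0.003, 0]]}}

```text
time: 22.05
tcp_pos: [0.5285, 0.0769, 0.1339]
tcp_rot: [0.827, 0.562, 0.018, -0.002]
contact_force: [15.7, 23.3, -18.7]
finger_gap: 0.0492
```

```bash
python3 ov.py w10 0.005
```

```text
t 22.05 tcp [0.5285 0.0769 0.1339] z [ 0.028  0.024 -0.999] yaw -21.7 q [ 0.3   0.31 -0.58  1.78  0.17  1.07 -0.72] F [ 15.7  23.3 -18.7] tq [ 4.43 -3.24 -0.08] gap 0.0492
```

View pics/w10.png

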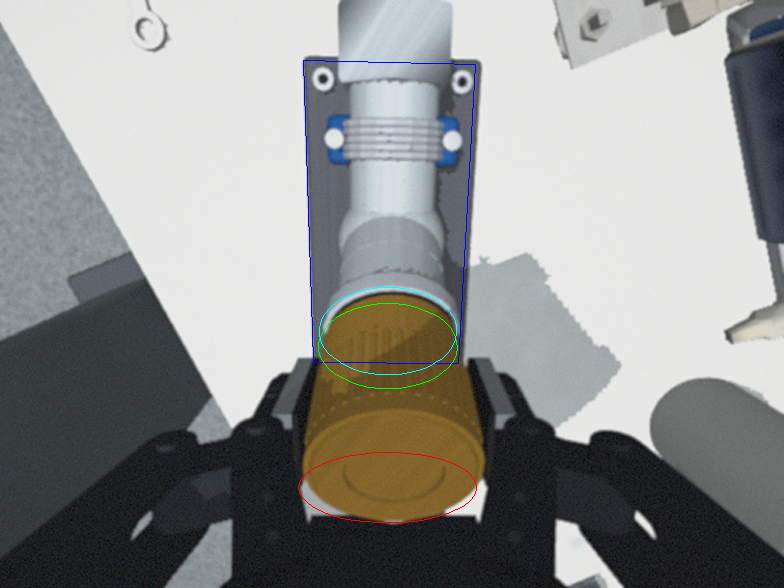

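```bash
python3 - <<'E'
from capfit import *
s=read_state();p=vision.read_camera('wrist')
fit(p,s,[303,485,407,521,291,320,460])
cv2.imwrite('pics/w10z.png',cv2.resize(p['pixels'][190:380,190:380,::-1],None,fx=3.1,fy=3.1,interpolation=cv2.INTER_CUBIC))
p=vision.read_camera('scene');cv2.imwrite('pics/sc5.png',cv2.resize(p['pixels'][170:270,200:320,::-1],None,fx=5,fy=5,interpolation=cv2.INTER_CUBIC))
E
```

```text
mouth [0.5322 0.0834 0.1075] axis [-0.108 -0.305  0.946] lean 18.8 az 251.0 off 11.2 s 0.0608 perp [ 0.0008 -0.0005 -0.0001] res [-0.8  0.8  0.1 -0.4  0.2  0.8 -0.8]
```

View pics/w10z.png

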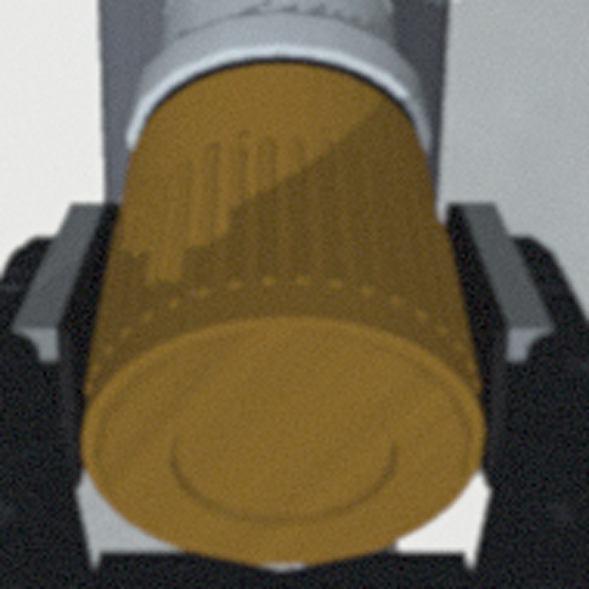

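View pics/sc5.png

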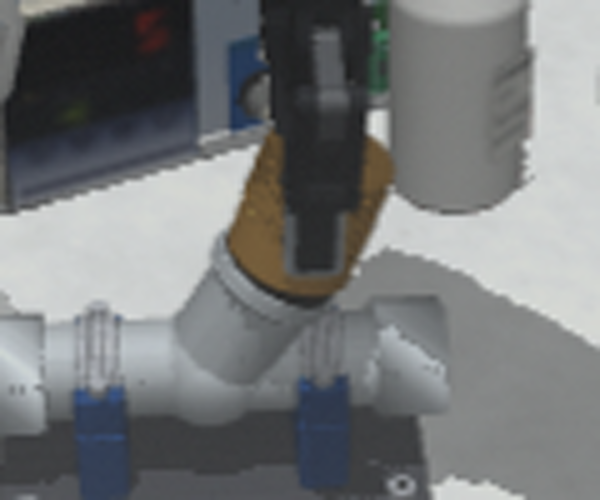

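```bash
python3 - <<'E'
import cv2,numpy as np
out=[]
for n in['w5','w6','w7','w8','w9','w10']:
    im=cv2.imread('pics/%s.png'%n)[395:530,280:500]
    g=cv2.cvtColor(im,cv2.COLOR_BGR2GRAY);g=cv2.GaussianBlur(g,(3,3),0)
    g=cv2.createCLAHE(6,(3,3)).apply(g);g=cv2.resize(g,(360,221));cv2.putText(g,n,(5,20),0,.6,255,1);out.append(g)
cv2.imwrite('pics/tops.png',np.vstack([np.hstack(out[:2]),np.hstack(out[2:4]),np.hstack(out[4:])])[:600])
E
```

```text
(no output)
```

View pics/tops.png

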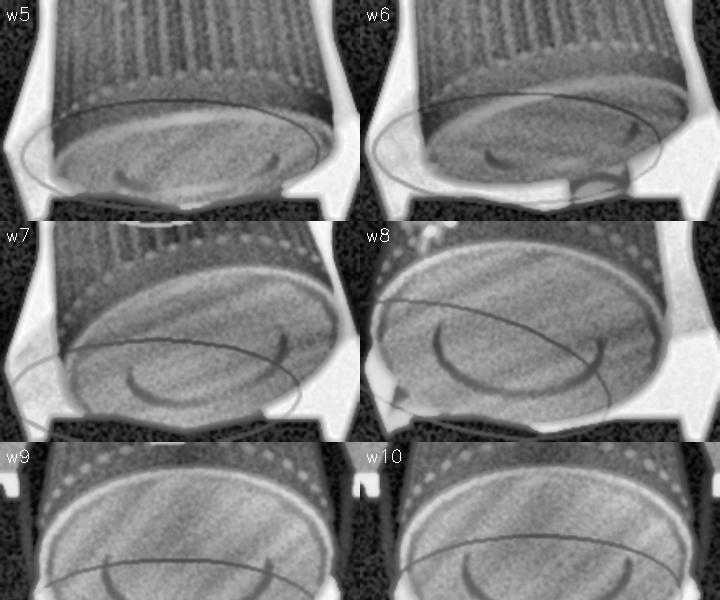

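```bash
cat >> capfit.py <<'E'
def capaxes(v):
    a=np.array([v[3],v[4],np.sqrt(1-v[3]**2-v[4]**2)]);return v[:3],a
def fit2(p,s,ext):
    ext=np.array(ext)/1.4
    def f(v):
        m,a=capaxes(v)
        t=proj(p,circ(m+.05*a,a,.025,120),s);b=proj(p,circ(m,a,.025,120),s)
        return np.r_[t[:,0].min(),t[:,0].max(),t[:,1].min(),t[:,1].max(),b[:,1].min(),b[:,0].min(),b[:,0].max()]-ext
    return least_squares(f,np.r_[o+a0*.06,a0[:2]],x_scale=[.01,.01,.01,.1,.1]).x
def spin(img,scale,p,s,v,name=None):
    """streak angle (deg mod 180) about cap axis from world-x-ish reference transported to branch axis"""
    m,a=capaxes(v)
    Rt=R.align_vectors([a],[a0])[0].as_matrix()  # minimal rot a0->a
    e1=np.cross([0,1,0],a0);e1/=np.linalg.norm(e1);e2=np.cross(a0,e1)
    # minimal rotation
    c=np.cross(a0,a);n=np.linalg.norm(c);Rm=R.from_rotvec(c/n*np.arcsin(n)).as_matrix() if n>1e-9 else np.eye(3)
    e1=Rm@e1;e2=Rm@e2
    N=161;g=np.linspace(-.019,.019,N);X,Y=np.meshgrid(g,g)
    P=m+.05*a+X[...,None]*e1+Y[...,None]*e2
    q=(proj(p,P.reshape(-1,3),s)*scale).reshape(N,N,2).astype(np.float32)
    im=cv2.remap(cv2.cvtColor(img,cv2.COLOR_BGR2GRAY).astype(np.float32),q[...,0],q[...,1],cv2.INTER_LINEAR)
    r=np.hypot(X,Y);mask=(r<.0185)&(np.abs(r-.0145)>.0022)&(q[...,1]<500/1.4*scale)
    im2=cv2.GaussianBlur(im,(0,0),4)
    gx=cv2.Sobel(im2,cv2.CV_32F,1,0);gy=cv2.Sobel(im2,cv2.CV_32F,0,1)
    mag=np.hypot(gx,gy);lim=np.percentile(mag[mask],97);k=mask&(mag<lim)
    th=.5*np.arctan2(2*(gx*gy)[k].sum(),(gx**2-gy**2)[k].sum())
    coh=np.hypot(2*(gx*gy)[k].sum(),(gx**2-gy**2)[k].sum())/(mag[k]**2).sum()
    if name: cv2.imwrite('pics/%s.png'%name,cv2.resize(cv2.normalize(im*mask+im[mask].mean()*~mask,None,0,255,cv2.NORM_MINMAX).astype(np.uint8),None,fx=2,fy=2))
    return (np.degrees(th)+90)%180,coh
E
python3 - <<'E'
from capfit import *
p=vision.read_camera('wrist')
data={'w7':([0.5335,.078,.1338],[.833,.553,.016,.002],[318,490,422,522,300,309,450]),
'w8':([0.5335,0.0768,0.1331],[.69,.724,.015,.006],[286,468,407,520,292,316,456]),
'w9':([0.5301,0.0781,0.1325],[.83,.558,.013,0],[303,485,409,521,297,318,458]),
'w10':([0.5285,0.0769,0.1339],[.827,.562,.018,-.002],[303,485,407,521,291,320,460])}
for n,(t,q,e) in data.items():
    s=dict(tcp_pos=np.array(t),tcp_rot=q);v=fit2(p,s,e)
    print(n,v.round(3),spin(cv2.imread('pics/%s.png'%n),1.4,p,s,v,n+'t'))
E
python3 -c "
import cv2,numpy as np
cv2.imwrite('pics/ts.png',np.hstack([cv2.resize(cv2.imread('pics/w%dt.png'%i),(200,200)) for i in(7,8,9,10)]))"
```

```text
w7 [ 0.533  0.083  0.105 -0.012 -0.402] (np.float32(145.83043), np.float32(0.44911253))
w8 [ 0.533  0.083  0.106 -0.05  -0.307] (np.float32(2.2550201), np.float32(0.25981504))
w9 [ 0.532  0.083  0.105 -0.087 -0.292] (np.float32(168.84842), np.float32(0.2894131))
w10 [ 0.532  0.083  0.108 -0.107 -0.304] (np.float32(175.11444), np.float32(0.31036165))
```

View pics/ts.png

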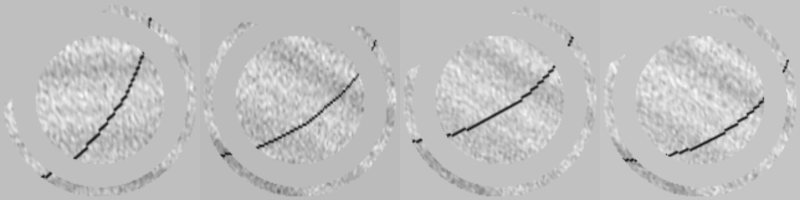

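Call:
{"method": "carry_out", "body": {"targets": [[0.6, 0, 0, 0.002, -0.09], [0.6, 0, 0, 0.003, -0.18], [0.6, 0, 0, 0.003, -0.27], [0.6, 0, 0, 0.002, -0.34], [0.6, 0, 0, 0.002, -0.35], [-0.4, 0, 0, 0.002, -0.35], [-0.4, 0, 0, 0.002, -0.35], [-0.4, 0, 0, 0.002, -0.26], [-0.4, 0, 0, 0.002, -0.17], [-0.4, 0, 0, 0.002, -0.08]]}}

```text
time: 23.25
tcp_pos: [0.5281, 0.0765, 0.1326]
tcp_rot: [0.792, 0.61, 0.018, -0.001]
contact_force: [0.2, -0.4, 0.2]
finger_gap: 0.0596
```

Call:
{"method": "carry_out", "body": {"targets": [[-0.4, 0, 0, 0, 0.09], [-0.4, 0, 0, 0, 0.18], [-0.4, 0, 0, 0, 0.27], [-0.4, 0, 0, 0, 0.36], [-0.4, 0, 0, 0, 0.42], [-0.4, 0, 0, 0, 0.42], [0.6, 0, 0, 0, 0.42], [0.6, 0, 0, 0, 0.42], [0.6, 0, 0, 0, 0.42], [0.6, 0, 0, 0, 0.42]]}}

```text
time: 24.25
tcp_pos: [0.5295, 0.0749, 0.1339]
tcp_rot: [0.947, 0.32, 0.018, -0.005]
contact_force: [3.0, -5.7, 8.4]
finger_gap: 0.0546
```

```bash
python3 ov.py w11 0.005; python3 -c "
from capfit import *
print(to([.531,.0765,.132],-52))"
```

```text
t 24.25 tcp [0.5295 0.0749 0.1339] z [ 0.03   0.021 -0.999] yaw -52.7 q [ 0.22  0.3  -0.49  1.78  0.14  1.06 -1.23] F [ 3.  -5.7  8.4] tq [-0.95 -0.46  0.06] gap 0.0546
(array([ 0.0042, -0.0008,  0.0039]), np.float64(-0.008), 'yaw', np.float64(-52.72))
```

View pics/w11.png

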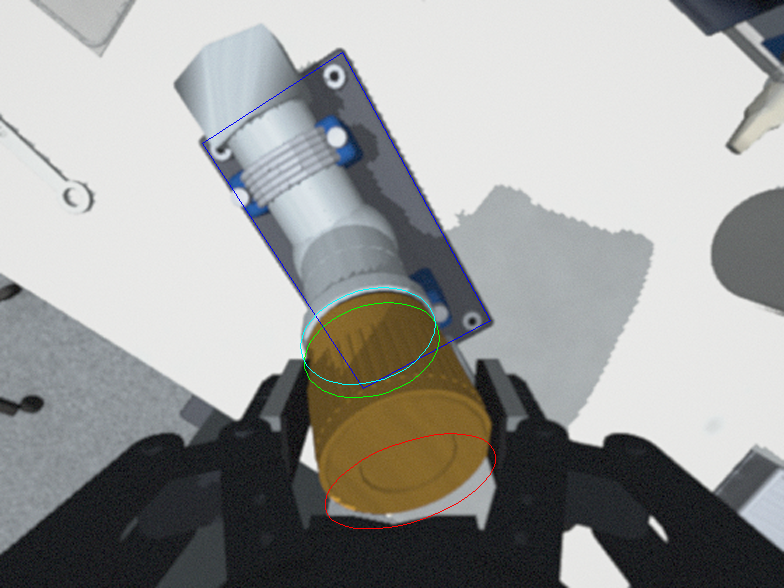

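Call:
{"method": "carry_out", "body": {"targets": [[0.6, 0.001, 0, 0.001, -0.09], [0.6, 0.002, 0, 0.001, -0.18], [0.6, 0.002, 0, 0.001, -0.27], [0.6, 0.001, 0, 0.001, -0.36], [0.6, 0, 0, 0.001, -0.45], [0.6, 0, 0, 0, -0.54], [0.6, 0, 0, 0, -0.63], [0.6, 0, 0, 0, -0.66], [-0.4, 0, 0, 0, -0.66], [-0.4, 0, 0, 0, -0.66]]}}

```text
time: 25.3
tcp_pos: [0.529, 0.0745, 0.1335]
tcp_rot: [0.665, 0.747, 0.017, 0.004]
contact_force: [1.0, -0.6, -0.5]
finger_gap: 0.0595
```

Call:
{"method": "carry_out", "body": {"targets": [[-0.4, 0, 0, 0, 0.09], [-0.4, 0, 0, 0, 0.18], [-0.4, 0, 0, 0, 0.27], [-0.4, 0, 0, 0, 0.36], [-0.4, 0, 0, 0, 0.45], [-0.4, 0, 0, 0, 0.54], [-0.4, 0, 0, 0, 0.63], [0.6, 0, 0, 0, 0.66], [0.6, 0, 0, 0, 0.66], [0.6, 0, 0, 0, 0.66]]}}

```text
time: 26.3
tcp_pos: [0.527, 0.0753, 0.1335]
tcp_rot: [0.947, 0.32, 0.015, -0.006]
contact_force: [-9.5, 1.9, 10.7]
finger_gap: 0.0509
```

```bash
python3 ov.py w12 0.005; python3 -c "
from capfit import *
print(to([.5305,.076,.133],-52))"
```

```text
t 26.3 tcp [0.527  0.0753 0.1335] z [ 0.025  0.021 -0.999] yaw -52.7 q [ 0.22  0.29 -0.49  1.79  0.14  1.07 -1.23] F [-9.5  1.9 10.7] tq [0.72 2.02 0.05] gap 0.0509
(array([0.0065, 0.003 , 0.0011]), np.float64(-0.008), 'yaw', np.float64(-52.72))
```

View pics/w12.png

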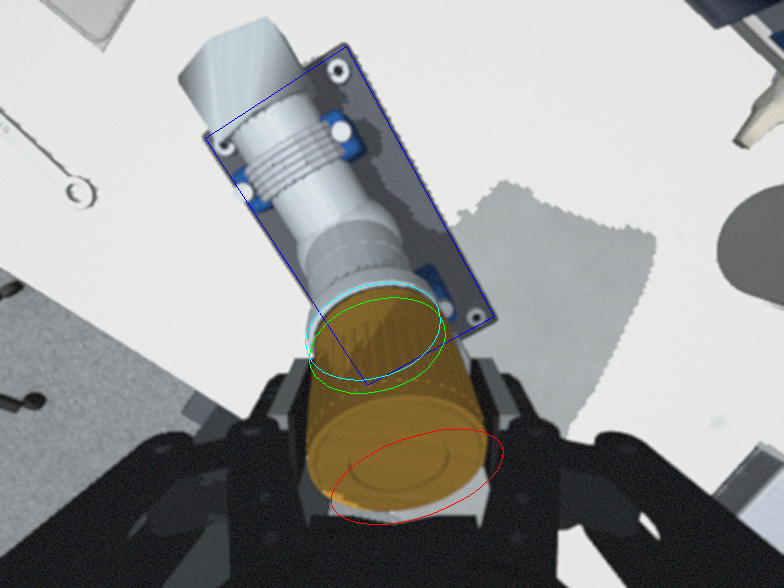

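Call:
{"method": "carry_out", "body": {"targets": [[0.6, 0.002, 0, 0, -0.09], [0.6, 0.003, 0.001, 0, -0.18], [0.6, 0.003, 0.001, 0, -0.27], [0.6, 0.002, 0.001, 0, -0.36], [0.6, 0, 0, 0, -0.45], [0.6, 0, 0, 0, -0.54], [0.6, 0, 0, 0, -0.63], [0.6, 0, 0, 0, -0.66], [-0.4, 0, 0, 0, -0.66], [-0.4, 0, 0, 0, -0.66]]}}

```text
time: 27.35
tcp_pos: [0.5264, 0.0749, 0.1331]
tcp_rot: [0.665, 0.746, 0.015, 0.002]
contact_force: [0.3, -0.2, -1.0]
finger_gap: 0.0596
```

Call:
{"method": "carry_out", "body": {"targets": [[-0.4, 0.002, 0, 0, 0.09], [-0.4, 0.002, 0, 0, 0.18], [-0.4, 0.002, 0, 0, 0.27], [-0.4, 0.002, 0, 0, 0.36], [-0.4, 0.002, 0, 0, 0.45], [-0.4, 0.002, 0, 0, 0.54], [-0.4, 0.002, 0, 0, 0.63], [0.6, 0.002, 0, 0, 0.66], [0.6, 0.002, 0, 0, 0.66], [0.6, 0.002, 0, 0, 0.66]]}}

```text
time: 28.35
tcp_pos: [0.5298, 0.0744, 0.1352]
tcp_rot: [0.948, 0.318, 0.018, -0.004]
contact_force: [10.4, -5.5, 6.7]
finger_gap: 0.0548
```

```bash
python3 ov.py w13 0.006; python3 -c "
from capfit import *
print(to([.5305,.076,.1335],-52))"
```

```text
t 28.35 tcp [0.5298 0.0744 0.1352] z [ 0.031  0.019 -0.999] yaw -53.0 q [ 0.22  0.29 -0.48  1.78  0.14  1.07 -1.24] F [10.4 -5.5  6.7] tq [-1.01 -1.92  0.46] gap 0.0548
(array([ 0.003 , -0.0018,  0.0034]), np.float64(-0.0107), 'yaw', np.float64(-52.96))
```

View pics/w13.png

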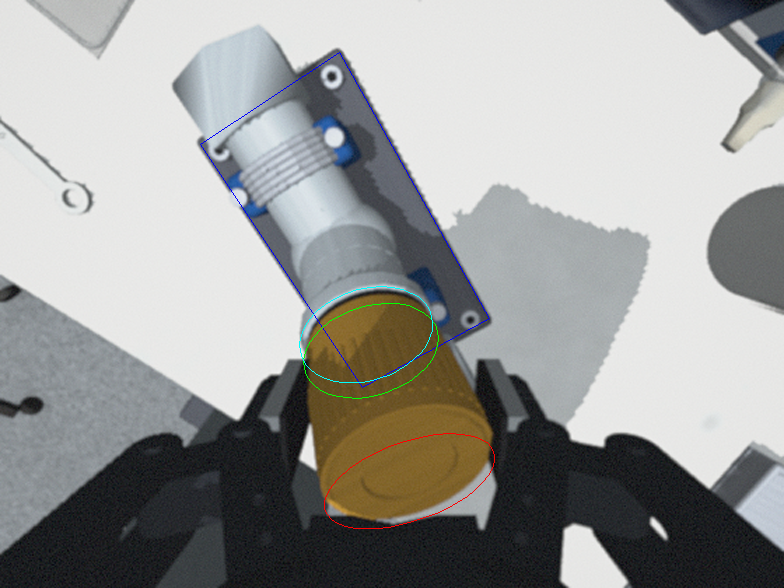

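```bash
python3 - <<'E'
from capfit import *
p=vision.read_camera('wrist')
data={'w11':([.5295,.0749,.1339],[.947,.32,.018,-.005],[318,491,390,514,289,305,440]),
'w12':([.527,.0753,.1335],[.947,.32,.015,-.006],[307,487,397,512,284,309,442]),
'w13':([.5298,.0744,.1352],[.948,.318,.018,-.004],[322,492,403,520,291,305,437])}
for n,(t,q,e) in data.items():
    s=dict(tcp_pos=np.array(t),tcp_rot=q);v=fit2(p,s,e);fit(p,s,e)
    im=cv2.imread('pics/%s.png'%n); 
    red=(im[...,2].astype(int)>180)&(im[...,1]<80)
    im=cv2.inpaint(im,cv2.dilate(red.astype(np.uint8)*255,np.ones((3,3))),3,cv2.INPAINT_TELEA)
    print(n,spin(im,1.4,p,s,v,n+'t'))
cv2.imwrite('pics/ts2.png',np.hstack([cv2.GaussianBlur(cv2.resize(cv2.imread('pics/w%dt.png'%i),(260,260)),(0,0),3) for i in(11,12,13)]))
E
```

```text
mouth [0.532  0.0839 0.1046] axis [-0.092 -0.345  0.934] lean 20.9 az 255.0 off 9.6 s 0.058 perp [ 0.0001 -0.0013 -0.0006] res [-0.4  0.6  0.1 -0.1  0.   0.6 -0.8]
w11 (np.float32(64.32971), np.float32(0.66282606))
mouth [0.5321 0.0852 0.1058] axis [-0.168 -0.323  0.931] lean 21.3 az 242.0 off 8.9 s 0.0584 perp [0.0003 0.0002 0.0002] res [ 0.2 -0.2 -0.1 -0.4  0.5 -1.1  1.1]
w12 (np.float32(102.010254), np.float32(0.54683125))
mouth [0.5318 0.0836 0.1072] axis [-0.115 -0.394  0.912] lean 24.2 az 254.0 off 6.4 s 0.0604 perp [ 0.0004 -0.0004 -0.0002] res [-0.6  1.1 -0.  -1.   1.2 -0.7  0.2]
w13 (np.float32(149.7902), np.float32(0.59816134))
```

View pics/ts2.png

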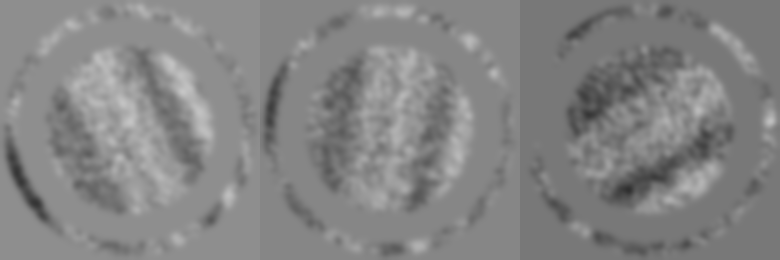

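Call:
{"method": "carry_out", "body": {"targets": [[0.6, 0.002, 0, 0, -0.09], [0.6, 0.003, -0.001, 0, -0.18], [0.6, 0.003, -0.001, 0, -0.27], [0.6, 0.002, -0.001, 0, -0.36], [0.6, 0, 0, 0, -0.45], [0.6, 0, 0, 0, -0.54], [0.6, 0, 0, 0, -0.63], [0.6, 0, 0, 0, -0.67], [-0.4, 0, 0, 0, -0.67], [-0.4, 0, 0, 0, -0.67]]}}

```text
time: 29.45
tcp_pos: [0.5291, 0.0745, 0.1346]
tcp_rot: [0.661, 0.75, 0.017, 0.005]
contact_force: [0.3, -1.3, -0.2]
finger_gap: 0.0598
```

Call:
{"method": "carry_out", "body": {"targets": [[-0.4, 0, 0, 0, 0.09], [-0.4, 0, 0, 0, 0.18], [-0.4, 0, 0, 0, 0.27], [-0.4, 0, 0, 0, 0.36], [-0.4, 0, 0, 0, 0.45], [-0.4, 0, 0, 0, 0.54], [-0.4, 0, 0, 0, 0.63], [0.6, 0, 0, 0, 0.66], [0.6, 0, 0, 0, 0.66], [0.6, 0, 0, 0, 0.66]]}}

```text
time: 30.45
tcp_pos: [0.529, 0.0743, 0.135]
tcp_rot: [0.946, 0.323, 0.017, -0.004]
contact_force: [-1.8, -2.4, 5.5]
finger_gap: 0.0538
```

Call:
{"method": "carry_out", "body": {"targets": [[0.6, 0.002, 0, 0, -0.09], [0.6, 0.003, 0, 0, -0.18], [0.6, 0.003, 0, 0, -0.27], [0.6, 0.002, 0, 0, -0.36], [0.6, 0, 0, 0, -0.45], [0.6, 0, 0, 0, -0.54], [0.6, 0, 0, 0, -0.63], [0.6, 0, 0, 0, -0.67], [-0.4, 0, 0, 0, -0.67], [-0.4, 0, 0, 0, -0.67]]}}

```text
time: 31.45
tcp_pos: [0.5282, 0.0745, 0.1345]
tcp_rot: [0.657, 0.754, 0.016, 0.005]
contact_force: [-0.2, -0.7, 0.3]
finger_gap: 0.0599
```

Call:
{"method": "carry_out", "body": {"targets": [[-0.4, 0, 0, 0, 0.09], [-0.4, 0, 0, 0, 0.18], [-0.4, 0, 0, 0, 0.27], [-0.4, 0, 0, 0, 0.36], [-0.4, 0, 0, 0, 0.45], [-0.4, 0, 0, 0, 0.54], [-0.4, 0, 0, 0, 0.63], [0.6, 0, 0, 0, 0.66], [0.6, 0, 0, 0, 0.66], [0.6, 0, 0, 0, 0.66]]}}

```text
time: 32.45
tcp_pos: [0.5274, 0.0745, 0.1343]
tcp_rot: [0.944, 0.328, 0.015, -0.004]
contact_force: [-3.2, -2.4, 4.9]
finger_gap: 0.052
```

```bash
python3 ov.py w14 0.006; python3 -c "
from capfit import *
print(to([.5305,.076,.1345],-52))"
```

```text
t 32.45 tcp [0.5274 0.0745 0.1343] z [ 0.026  0.017 -1.   ] yaw -51.6 q [ 0.22  0.29 -0.48  1.79  0.14  1.07 -1.21] F [-3.2 -2.4  4.9] tq [-0.28  0.62 -0.13] gap 0.052
(array([ 0.0068,  0.0013, -0.0001]), np.float64(0.004), 'yaw', np.float64(-51.64))
```

View pics/w14.png

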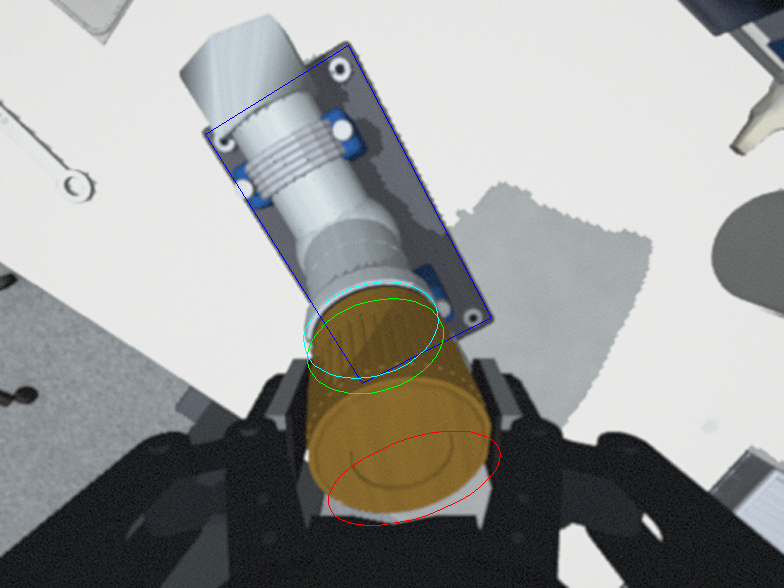

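```bash
python3 - <<'E'
from capfit import *
s=read_state();p=vision.read_camera('wrist')
e=[309,490,378,513,285,306,440]
v=fit2(p,s,e);fit(p,s,e);print(spin(p['pixels'][...,::-1].copy(),1,p,s,v))
p=vision.read_camera('scene');cv2.imwrite('pics/sc6.png',cv2.resize(p['pixels'][170:270,200:320,::-1],None,fx=5,fy=5,interpolation=cv2.INTER_CUBIC))
E
```

```text
mouth [0.5306 0.0839 0.1064] axis [-0.062 -0.282  0.957] lean 16.8 az 258.0 off 13.8 s 0.0599 perp [-0.0009 -0.0005 -0.0005] res [ 0.1 -0.1 -0.  -0.1  0.2 -0.4  0.4]
(np.float32(42.561417), np.float32(0.60412514))
```

View pics/sc6.png

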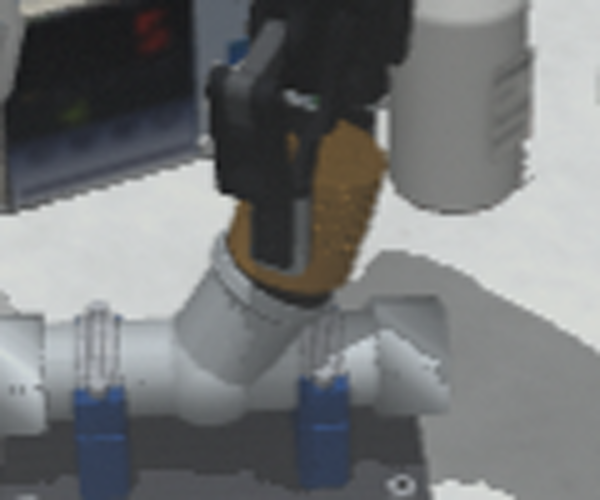

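Call:
{"method": "carry_out", "body": {"targets": [[0.6, 0, 0, 0, -0.09], [0.6, 0, 0, 0, -0.18], [0.6, -0.002, 0.001, 0, -0.27], [0.6, -0.004, 0.002, 0, -0.32], [0.6, -0.006, 0.003, 0, -0.32], [0.6, -0.008, 0.004, -0.004, -0.32], [0.6, -0.01, 0.005, -0.008, -0.32], [0.6, -0.012, 0.006, -0.012, -0.32], [0.6, -0.014, 0.007, -0.014, -0.32], [0.6, -0.014, 0.007, -0.014, -0.32]]}}

```text
time: 33.6
tcp_pos: [0.5251, 0.0718, 0.138]
tcp_rot: [0.832, 0.554, 0.019, -0.002]
contact_force: [24.5, 16.1, -40.0]
finger_gap: 0.0493
```

```bash
python3 ov.py w15 0.008;python3 - <<'E'
from h import *
p=vision.read_camera('scene');cv2.imwrite('pics/sc7.png',cv2.resize(p['pixels'][170:270,200:320,::-1],None,fx=5,fy=5,interpolation=cv2.INTER_CUBIC))
E
```

```text
t 33.6 tcp [0.5251 0.0718 0.138 ] z [ 0.028  0.024 -0.999] yaw -22.7 q [ 0.3   0.29 -0.56  1.79  0.16  1.07 -0.72] F [ 24.5  16.1 -40. ] tq [ 3.01 -5.61 -0.25] gap 0.0493
```

View pics/w15.png

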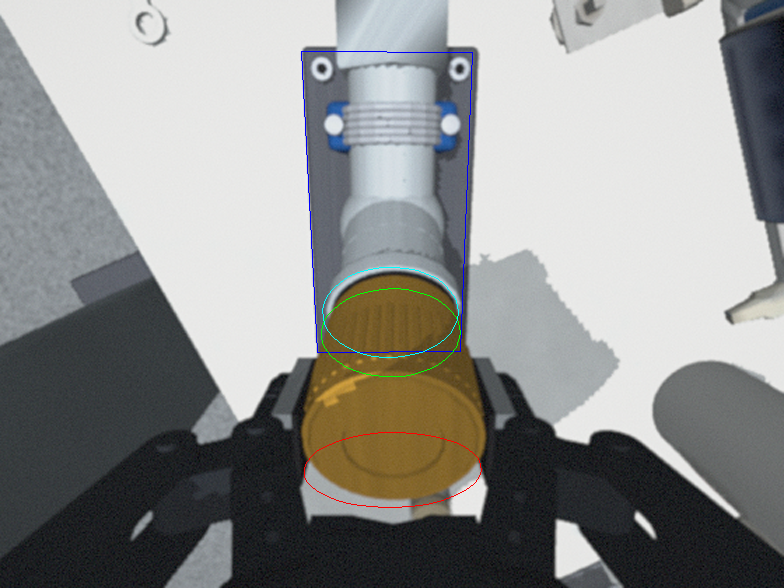

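View pics/sc7.png

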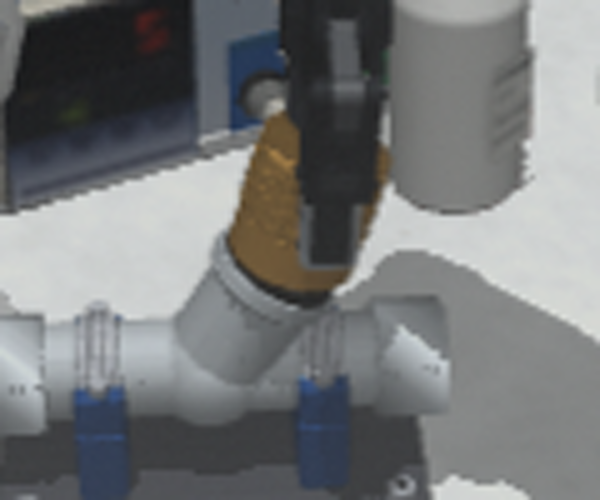

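```bash
python3 - <<'E'
from capfit import *
s=read_state();p=vision.read_camera('wrist')
e=[302,486,372,499,272,322,462]
v=fit2(p,s,e);fit(p,s,e);print(spin(p['pixels'][...,::-1].copy(),1,p,s,v))
for c in range(1):
    # initial picture fit from w1: check bias
    pass
E
```

```text
mouth [0.5318 0.0832 0.1097] axis [-0.111 -0.258  0.96 ] lean 16.3 az 247.0 off 13.7 s 0.0628 perp [0.0008 0.0002 0.0003] res [-0.4  0.4  0.1  0.  -0.2  0.9 -0.9]
(np.float32(65.09273), np.float32(0.5947009))
```

```bash
python3 - <<'E'
from capfit import *
p=vision.read_camera('scene');x,y,w,h=200,170,120,100
img=p['pixels'][y:y+h,x:x+w,::-1].copy()
m=np.array([.5318,.0832,.1097]);a=np.array([-.111,-.258,.96])
A=[(circ(m+.05*a,a,.025),(0,0,255)),(circ(m,a,.025),(0,255,0)),(circ(o+a0*.055,a0,.0255),(255,255,0))]
m2=o+a0*.063
B=[(circ(m2+.05*a0,a0,.025),(0,0,255)),(circ(m2,a0,.025),(0,255,0)),(circ(o+a0*.055,a0,.0255),(255,255,0))]
cv2.imwrite('pics/sc8.png',np.hstack([overlay(img,p,None,o,0,3.3,(x,y),A,''),overlay(img,p,None,o,0,3.3,(x,y),B,'')]))
E
```

```text
(no output)
```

View pics/sc8.png

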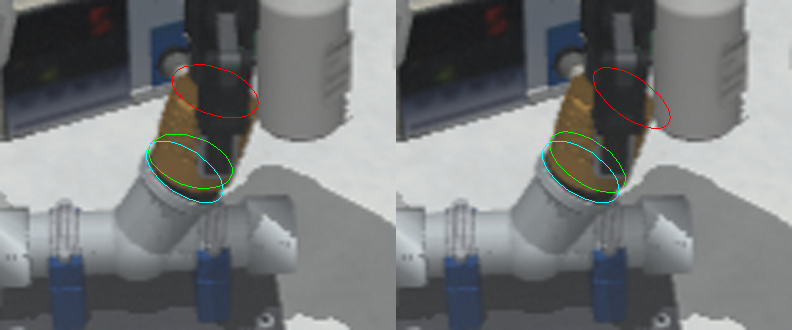

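Call:
{"method": "carry_out", "body": {"targets": [[0.6, 0.002, 0, 0.005, -0.06], [0.6, 0.004, 0, 0.008, -0.15], [0.6, 0.005, 0, 0.008, -0.24], [0.6, 0.005, 0, 0.008, -0.33], [0.6, 0.005, 0, 0.008, -0.38], [0.6, 0.005, 0, 0.008, -0.38], [-0.4, 0.005, 0, 0.008, -0.38], [-0.4, 0.005, 0, 0.008, -0.38], [-0.4, 0.005, 0, 0.008, -0.29], [-0.4, 0.005, 0, 0.008, -0.2]]}}

```text
time: 34.8
tcp_pos: [0.5254, 0.0739, 0.1331]
tcp_rot: [0.738, 0.675, 0.018, -0.0]
contact_force: [0.2, 0.5, -0.4]
finger_gap: 0.0599
```

Call:
{"method": "carry_out", "body": {"targets": [[-0.4, 0, 0, 0, 0.09], [-0.4, 0, 0, 0, 0.18], [-0.4, 0, 0, 0, 0.27], [-0.4, 0, 0, 0, 0.36], [-0.4, 0, 0, 0, 0.45], [-0.4, 0, 0, 0, 0.54], [-0.4, 0, 0, 0, 0.58], [0.6, 0, 0, 0, 0.58], [0.6, 0, 0, 0, 0.58], [0.6, 0, 0, 0, 0.58]]}}

```text
time: 35.8
tcp_pos: [0.5251, 0.0733, 0.1332]
tcp_rot: [0.959, 0.282, 0.016, -0.008]
contact_force: [-0.8, -2.1, 5.5]
finger_gap: 0.0529
```

Call:
{"method": "carry_out", "body": {"targets": [[0.6, 0, 0, 0, -0.09], [0.6, 0, 0, 0, -0.18], [0.6, 0, 0, 0, -0.27], [0.6, 0, 0, 0, -0.36], [0.6, 0, 0, 0, -0.45], [0.6, 0, 0, 0, -0.54], [0.6, 0, 0, 0, -0.63], [0.6, 0, 0, 0, -0.72], [0.6, 0, 0, 0, -0.74], [-0.4, 0, 0, 0, -0.74]]}}

```text
time: 36.8
tcp_pos: [0.5263, 0.073, 0.1334]
tcp_rot: [0.646, 0.763, 0.018, 0.003]
contact_force: [0.4, 0.1, -0.9]
finger_gap: 0.0597
```

```bash
python3 ov.py w16 0.006; python3 -c "
from capfit import *
print(to([.5305,.076,.1335],-57))"
```

```text
t 36.8 tcp [0.5263 0.073  0.1334] z [ 0.027  0.024 -0.999] yaw 9.4 q [ 0.36  0.32 -0.65  1.79  0.2   1.07 -0.19] F [ 0.4  0.1 -0.9] tq [ 0.03  0.08 -0.02] gap 0.0597
(array([ 0.004 ,  0.0115, -0.0008]), np.float64(0.7376), 'yaw', np.float64(9.38))
```

View pics/w16.png

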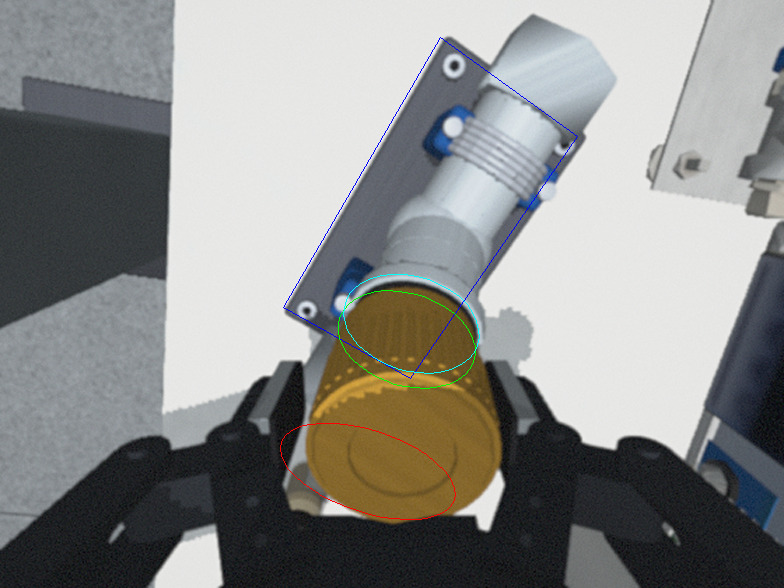

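```bash
python3 - <<'E'
from capfit import *
s=read_state();p=vision.read_camera('wrist')
e=[307,501,373,523,285,344,480]
v=fit2(p,s,e);fit(p,s,e);print(spin(p['pixels'][...,::-1].copy(),1,p,s,v))
E
```

```text
mouth [0.5326 0.0812 0.1096] axis [-0.082 -0.168  0.982] lean 10.8 az 244.0 off 19.2 s 0.0635 perp [ 0.0017 -0.0015 -0.0004] res [-0.   0.   0.1 -0.7  0.8 -1.5  1.4]
(np.float32(142.28175), np.float32(0.64791286))
```

Call:
{"method": "carry_out", "body": {"targets": [[-0.4, 0.003, 0.008, 0, 0.05], [-0.4, 0.003, 0.008, 0, 0.14], [-0.4, 0.003, 0.008, 0, 0.23], [-0.4, 0.003, 0.008, 0, 0.32], [-0.4, 0.003, 0.008, 0, 0.41], [-0.4, 0.003, 0.008, 0, 0.5], [-0.4, 0.003, 0.008, 0, 0.59], [-0.4, 0.003, 0.008, 0, 0.68], [0.6, 0.003, 0.008, 0, 0.72], [0.6, 0.003, 0.008, 0, 0.72]]}}

```text
time: 37.9
tcp_pos: [0.5266, 0.0774, 0.1324]
tcp_rot: [0.955, 0.297, 0.014, -0.009]
contact_force: [-5.9, 4.4, 3.1]
finger_gap: 0.0496
```

Call:
{"method": "carry_out", "body": {"targets": [[0.6, 0, 0, 0, 0], [0.6, 0, 0, 0, -0.09], [0.6, 0, 0, 0, -0.18], [0.6, 0, 0, -0.001, -0.27], [0.6, 0, 0, -0.002, -0.36], [0.6, 0, 0, -0.004, -0.45], [0.6, 0, 0, -0.006, -0.54], [0.6, 0, 0, -0.008, -0.63], [0.6, 0, 0, -0.01, -0.69], [0.6, 0, 0, -0.012, -0.69]]}}

```text
time: 38.9
tcp_pos: [0.5295, 0.0746, 0.1385]
tcp_rot: [0.664, 0.747, 0.018, 0.002]
contact_force: [17.6, -5.2, -13.7]
finger_gap: 0.0495
```

```bash
python3 ov.py w17 0.008
```

```text
t 38.9 tcp [0.5295 0.0746 0.1385] z [ 0.027  0.023 -0.999] yaw 6.7 q [ 0.35  0.32 -0.64  1.77  0.19  1.09 -0.23] F [ 17.6  -5.2 -13.7] tq [-1.07 -3.77 -0.11] gap 0.0495
```

View pics/w17.png

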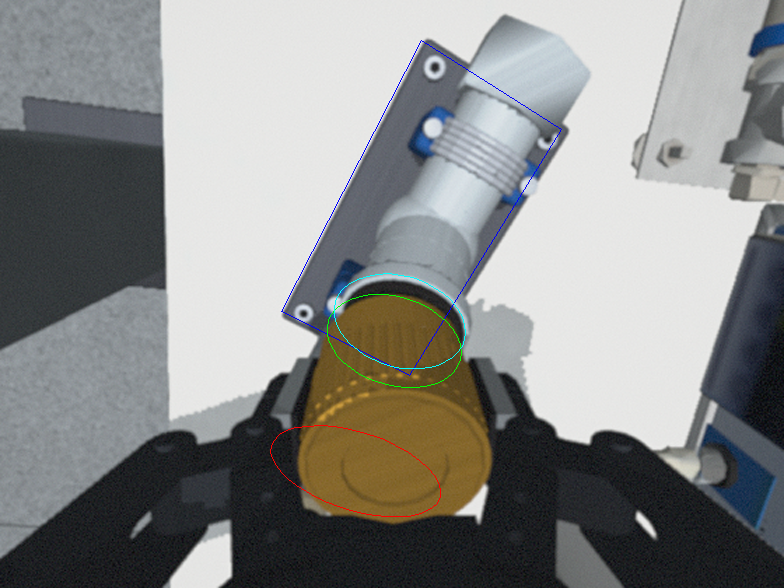

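Call:
{"method": "carry_out", "body": {"targets": [[0.6, -0.001, -0.001, -0.003, 0], [0.6, -0.002, -0.001, -0.006, 0], [0.6, -0.003, -0.002, -0.009, 0], [0.6, -0.005, -0.003, -0.012, 0], [0.6, -0.007, -0.004, -0.015, 0], [0.6, -0.009, -0.005, -0.018, 0], [0.6, -0.011, -0.006, -0.021, 0], [0.6, -0.013, -0.007, -0.024, 0], [0.6, -0.013, -0.007, -0.024, 0], [0.6, -0.013, -0.007, -0.024, 0]]}}

```text
time: 39.95
tcp_pos: [0.5261, 0.0673, 0.1503]
tcp_rot: [0.665, 0.746, 0.017, 0.002]
contact_force: [0.2, 0.1, 3.0]
finger_gap: 0.0497
```

```bash
python3 ov.py w18 0.010
```

```text
t 39.95 tcp [0.5261 0.0673 0.1503] z [ 0.026  0.023 -0.999] yaw 6.5 q [ 0.37  0.3  -0.64  1.77  0.18  1.11 -0.21] F [0.2 0.1 3. ] tq [ 0.11  0.04 -0.01] gap 0.0497
```

View pics/w18.png

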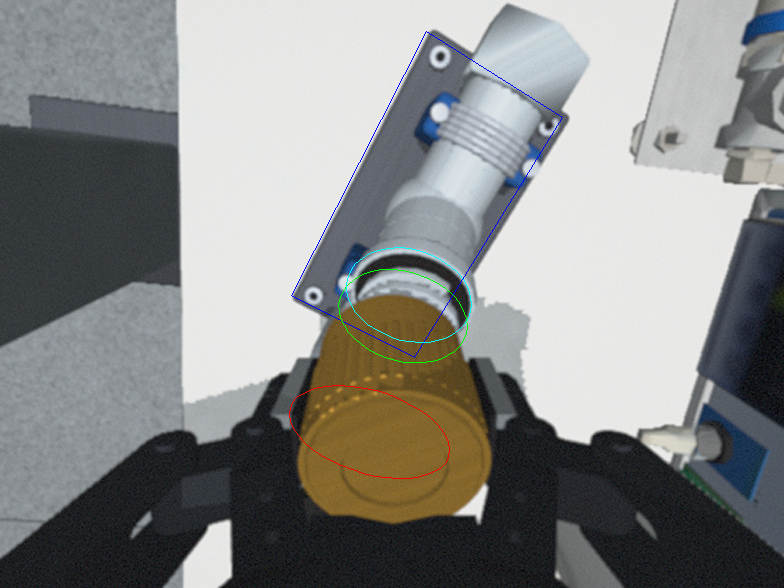

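Call:
{"method": "carry_out", "body": {"targets": [[0.6, -0.01, -0.005, -0.02, 0], [0.6, -0.02, -0.01, -0.04, 0], [0.6, -0.03, -0.016, -0.06, 0], [0.6, -0.044, -0.024, -0.087, 0], [0.6, -0.06, -0.024, -0.12, 0], [0.6, -0.13, -0.024, -0.15, 0], [0.6, -0.21, -0.024, -0.15, 0], [0.6, -0.3, -0.024, -0.15, 0.02], [0.6, -0.38, -0.024, -0.15, 0.05], [0.6, -0.44, -0.024, -0.15, 0.05]]}}

```text
time: 41.0
tcp_pos: [0.5367, -0.1585, 0.2214]
tcp_rot: [0.696, 0.718, 0.017, 0.002]
contact_force: [0.2, 0.3, -1.8]
finger_gap: 0.0492
```

```bash
python3 ov.py w19; python3 - <<'E'
from h import *
s,p=look('scene','sc9'); 
for t in('tray','cap'):print(t,[(np.round(d['position'],4),round(d['p'],2)) for d in finder.pinpoint(p,t)[:1]])
s,p=look('top','top9')
E
```

```text
t 41.0 tcp [ 0.5367 -0.1585  0.2214] z [ 0.027  0.022 -0.999] yaw 1.8 q [ 0.66  0.28 -0.5   1.6   0.11  1.28  0.17] F [ 0.2  0.3 -1.8] tq [-0.04  0.03  0.01] gap 0.0492
tray []
cap [(array([ 0.5343, -0.1577,  0.2008]), 0.62)]
```

View pics/w19.png

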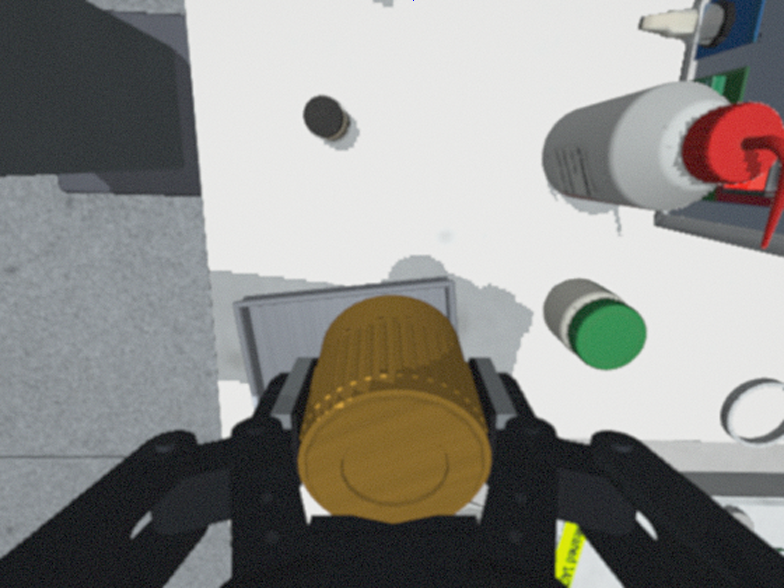

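View pics/sc9.png

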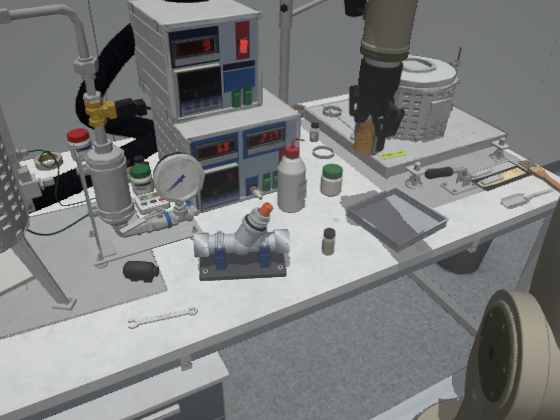

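```bash
python3 - <<'E'
from capfit import *
s=read_state();p=vision.read_camera('wrist')
import capfit
capfit.o=np.array(s['tcp_pos'])-a0*.085
e=[299,490,388,524,296,328,459]
fit(p,s,e)
pt=vision.read_camera('top');T=np.array(pt['extrinsics']);K=np.array(pt['camera_matrix'])
c=np.array([[341,213],[398,209],[404,267],[347,273]],float)
n=(c-K[:2,2])/K[0,0];r2=(n**2).sum(1,keepdims=True);n=n/(1+pt['k1']*r2)
C=-T[:3,:3].T@T[:3,3];d=np.c_[n,np.ones(4)]@T[:3,:3];w=C+d*((.025-C[2])/d[:,2:]);print(w.round(4),w.mean(0))
ang=np.degrees(np.arctan2(*(w[0]-w[3])[[1,0]]));print(ang)
print('to',to([.518,-.225,.06],5))
E
```

```text
mouth [ 0.5397 -0.151   0.194 ] axis [-0.018 -0.182  0.983] lean 10.5 az 264.0 off 20.1 s 0.0596 perp [-0.0024 -0.0087 -0.0052] res [ 1.5 -1.7 -0.3  0.7 -0.4 -1.7  2. ]
[[ 0.5905 -0.1687  0.025 ]
 [ 0.6058 -0.329   0.025 ]
 [ 0.4457 -0.3451  0.025 ]
 [ 0.4269 -0.1866  0.025 ]] [ 0.51723472 -0.25735351  0.025     ]
6.249186456358893
to (array([-0.1496, -0.0533,  0.3176]), np.float64(-0.0316), 'yaw', np.float64(2.16))
```

```bash
python3 - <<'E'
from h import *
for z in(.21,.1,.05,.035,.031):print(to([.510,-.232,z],5)[:2])
E
```

```text
(array([-0.1563, -0.0615,  0.017 ]), np.float64(-0.0316))
(array([-0.1612, -0.0676,  0.2369]), np.float64(-0.0316))
(array([-0.1634, -0.0703,  0.3368]), np.float64(-0.0316))
(array([-0.1641, -0.0712,  0.3668]), np.float64(-0.0316))
(array([-0.1643, -0.0714,  0.3748]), np.float64(-0.0316))
```

Call:
{"method": "carry_out", "body": {"targets": [[0.6, -0.08, -0.03, 0, -0.03], [0.6, -0.156, -0.062, 0.02, -0.03], [0.6, -0.158, -0.064, 0.1, -0.03], [0.6, -0.16, -0.066, 0.18, -0.03], [0.6, -0.162, -0.068, 0.25, -0.03], [0.6, -0.163, -0.07, 0.31, -0.03], [0.6, -0.163, -0.07, 0.34, -0.03], [0.6, -0.164, -0.071, 0.36, -0.03], [0.6, -0.164, -0.071, 0.37, -0.03], [0.6, -0.164, -0.071, 0.376, -0.03]]}}

```text
time: 42.35
tcp_pos: [0.5111, -0.2319, 0.0312]
tcp_rot: [0.676, 0.737, 0.018, 0.003]
contact_force: [0.2, -1.0, -1.1]
finger_gap: 0.0496
```

```bash
python3 ov.py w20; python3 - <<'E'
from h import *
p=vision.read_camera('scene');cv2.imwrite('pics/sc10.png',cv2.resize(p['pixels'][140:260,320:470,::-1],None,fx=4,fy=4,interpolation=cv2.INTER_CUBIC))
E
```

```text
t 42.35 tcp [ 0.5111 -0.2319  0.0312] z [ 0.028  0.023 -0.999] yaw 4.9 q [ 0.73  0.48 -0.43  1.79  0.21  0.9   0.31] F [ 0.2 -1.  -1.1] tq [-0.07  0.02 -0.04] gap 0.0496
```

View pics/w20.png

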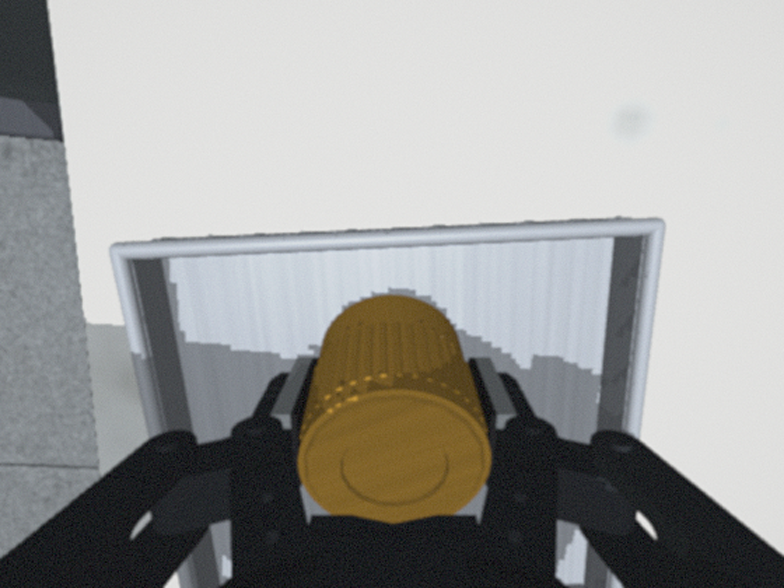

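View pics/sc10.png

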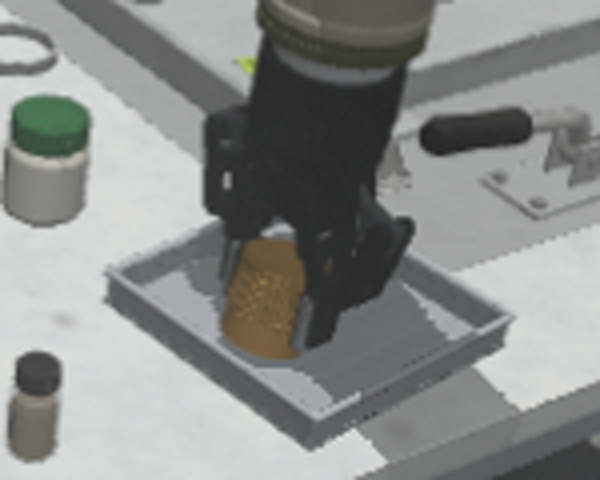

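Call:
{"method": "carry_out", "body": {"targets": [[0.6, 0, 0, 0.003, 0], [0.6, 0, 0, 0.006, 0], [0.6, 0, 0, 0.009, 0], [0.6, 0, 0, 0.011, 0], [0.6, 0, 0, 0.011, 0], [-0.6, 0, 0, 0.011, 0], [-0.6, 0, 0, 0.011, 0], [-0.6, 0, 0, 0.008, 0], [-0.6, 0, 0, 0.004, 0], [-0.6, 0, 0, 0.002, 0]]}}

```text
time: 43.45
tcp_pos: [0.5109, -0.2321, 0.0303]
tcp_rot: [0.676, 0.736, 0.018, 0.003]
contact_force: [-0.2, 0.6, 1.3]
finger_gap: 0.0686
```

```bash
python3 ov.py w21; python3 - <<'E'
from h import *
p=vision.read_camera('scene');cv2.imwrite('pics/sc11.png',cv2.resize(p['pixels'][140:260,320:470,::-1],None,fx=4,fy=4,interpolation=cv2.INTER_CUBIC))
E
```

```text
t 43.45 tcp [ 0.5109 -0.2321  0.0303] z [ 0.028  0.023 -0.999] yaw 4.9 q [ 0.73  0.48 -0.43  1.79  0.21  0.9   0.31] F [-0.2  0.6  1.3] tq [-0.05  0.06  0.02] gap 0.0686
```

View pics/w21.png

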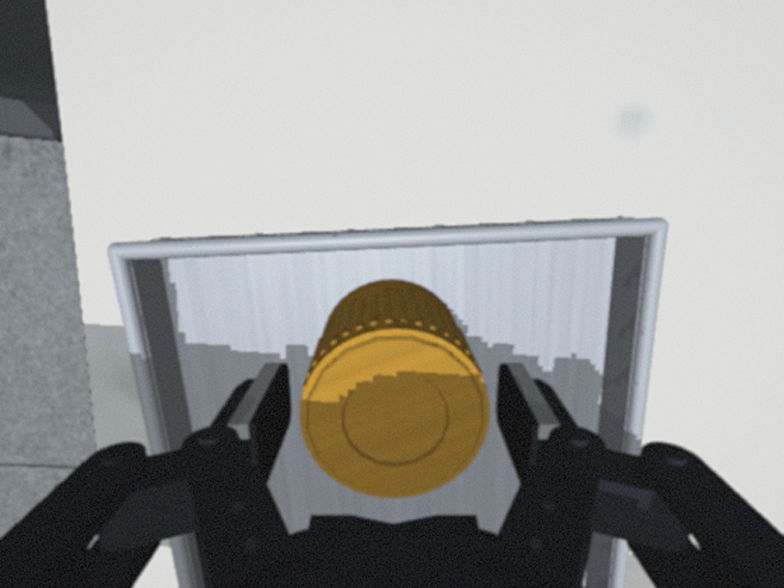

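View pics/sc11.png

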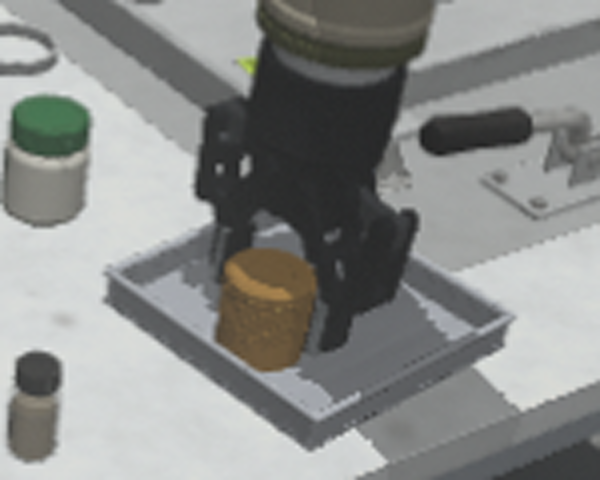

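```bash
python3 - <<'E'
from h import *
print(to([.511,-.232,.17],None)[0],to([.511,-.232,.21],None)[0],to([.525,.060,.215],-22.5))
E
```

```text
[ 0.0058  0.0085 -0.2792] [ 0.0074  0.0109 -0.3592] (array([ 0.587 ,  0.0885, -0.3551]), np.float64(0.304), 'yaw', np.float64(4.86))
```

Call:
{"method": "carry_out", "body": {"targets": [[-0.8, 0.002, 0.003, -0.09, 0], [-0.8, 0.004, 0.006, -0.19, 0], [-0.8, 0.006, 0.009, -0.29, 0], [-0.8, 0.08, 0.02, -0.35, 0.03], [-0.8, 0.17, 0.03, -0.355, 0.1], [-0.8, 0.27, 0.045, -0.355, 0.17], [-0.8, 0.37, 0.06, -0.355, 0.24], [-0.8, 0.47, 0.075, -0.355, 0.3], [-0.8, 0.55, 0.085, -0.355, 0.304], [-0.8, 0.587, 0.088, -0.355, 0.304]]}}

```text
time: 44.55
tcp_pos: [0.5242, 0.0655, 0.2154]
tcp_rot: [0.83, 0.558, 0.019, -0.002]
contact_force: [1.3, -0.3, -0.3]
finger_gap: 0.0767
```

```bash
python3 - <<'E'
from capfit import *
st()
s,p=look('wrist','w22'); 
it=[(circ(o+a0*.082,a0,.02),(0,255,0)),(circ(o+a0*.102,a0,.01),(0,0,255)),(circ(o+a0*.082,a0,.01),(255,0,0))]
cv2.imwrite('pics/w22o.png',overlay(p['pixels'][:,:,::-1].copy(),p,s,o,0,1.4,(0,0),it,''))
for f in(finder.search_frame,finder.pinpoint):print([(np.round(d['position'],4),round(d['p'],2)) for d in f(p,'screen')[:2]])
s,p=look('scene','sc12')
for f in(finder.search_frame,finder.pinpoint):print([(np.round(d['position'],4),round(d['p'],2)) for d in f(p,'screen')[:2]])
print(o+a0*.026,o+a0*.092)
E
```

```text
t 44.55 tcp [0.5242 0.0655 0.2154] z [ 0.029  0.024 -0.999] yaw -22.2 q [ 0.35  0.22 -0.6   1.69  0.11  1.23 -0.66] F [ 1.3 -0.3 -0.3] tq [ 0.03  0.06 -0.02] gap 0.0767
[(array([0.5275, 0.0752, 0.1403]), 0.91)]
[]
[(array([ 0.5016, -0.2758,  0.0089]), 0.4)]
[]
[0.53802512 0.09998957 0.07751666] [0.52539656 0.06950154 0.13467434]
```

View pics/w22o.png

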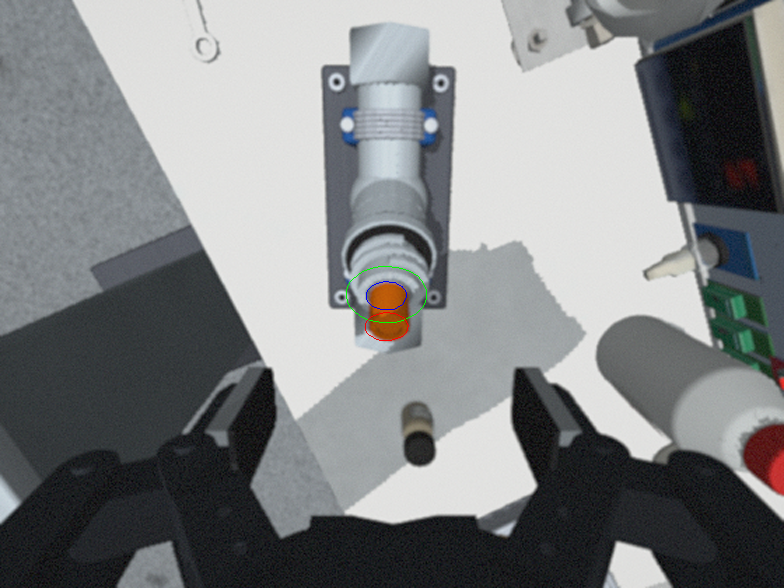

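View pics/sc12.png

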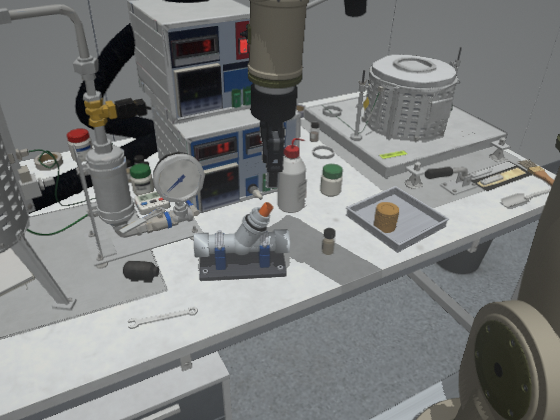

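```bash
python3 - <<'E'
from h import *
print(to([.525,.0657,.148],-22.5),to([.525,.0657,.18],-22.5)[0])
E
```

```text
(array([ 0.0097, -0.0077,  0.1336]), np.float64(-0.0014), 'yaw', np.float64(-22.62)) [ 0.0117 -0.0066  0.0697]
```

Call:
{"method": "carry_out", "body": {"targets": [[-0.5, 0.011, -0.007, 0.05, 0], [-0.5, 0.01, -0.007, 0.1, 0], [-0.5, 0.01, -0.007, 0.13, 0], [-0.5, 0.01, -0.007, 0.134, 0], [-0.5, 0.01, -0.007, 0.134, 0], [0.9, 0.01, -0.007, 0.134, 0], [0.9, 0.01, -0.007, 0.134, 0], [0.9, 0.01, -0.007, 0.134, 0], [0.9, 0.01, -0.007, 0.134, 0], [0.9, 0.01, -0.007, 0.134, 0]]}}

```text
time: 45.85
tcp_pos: [0.5253, 0.066, 0.1488]
tcp_rot: [0.832, 0.555, 0.018, -0.001]
contact_force: [-5.5, -0.7, 7.7]
finger_gap: 0.0169
```

```bash
python3 - <<'E'
from h import *
st()
s,p=look('wrist','w23')
E
```

```text
t 45.85 tcp [0.5253 0.066  0.1488] z [ 0.028  0.022 -0.999] yaw -22.6 q [ 0.33  0.29 -0.59  1.78  0.16  1.1  -0.71] F [-5.5 -0.7  7.7] tq [-0.03  1.04  0.09] gap 0.0169
```

View pics/w23.png

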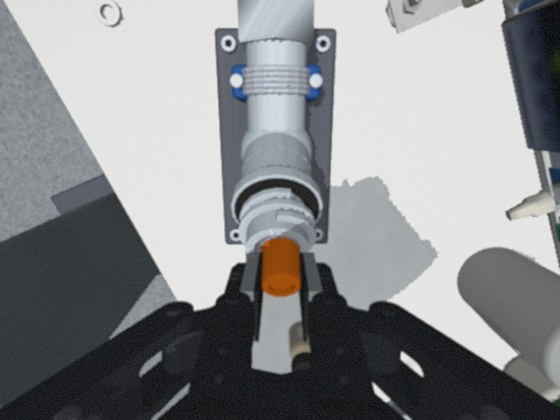

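```bash
python3 - <<'E'
from capfit import *
s=read_state()
for d in(.02,.04,.075):print(to(s['tcp_pos']+d*a0,None,s)[0])
E
```

```text
[-0.0189  0.0006 -0.0352]
[-0.0378  0.0013 -0.0705]
[-0.071   0.0024 -0.1321]
```

Call:
{"method": "carry_out", "body": {"targets": [[0.9, -0.004, 0, -0.008, 0], [0.9, -0.009, 0, -0.018, 0], [0.9, -0.019, 0.001, -0.035, 0], [0.9, -0.028, 0.001, -0.053, 0], [0.9, -0.038, 0.001, -0.07, 0], [0.9, -0.047, 0.002, -0.088, 0], [0.9, -0.057, 0.002, -0.106, 0], [0.9, -0.067, 0.002, -0.125, 0], [0.9, -0.075, 0.002, -0.14, 0], [0.9, -0.075, 0.002, -0.14, 0]]}}

```text
time: 46.9
tcp_pos: [0.5103, 0.0287, 0.219]
tcp_rot: [0.832, 0.554, 0.018, -0.0]
contact_force: [1.0, -0.5, -1.0]
finger_gap: 0.0168
```

```bash
python3 - <<'E'
from h import *
st()
s,p=look('wrist','w24')
s,p=look('scene','sc13')
cv2.imwrite('pics/sc13.png',cv2.resize(p['pixels'][110:270,180:360,::-1],None,fx=3.5,fy=3.5,interpolation=cv2.INTER_CUBIC))
E
```

```text
t 46.9 tcp [0.5103 0.0287 0.219 ] z [ 0.03   0.021 -0.999] yaw -22.7 q [ 0.41  0.18 -0.58  1.73  0.09  1.23 -0.58] F [ 1.  -0.5 -1. ] tq [-0.    0.   -0.05] gap 0.0168
```

View pics/w24.png

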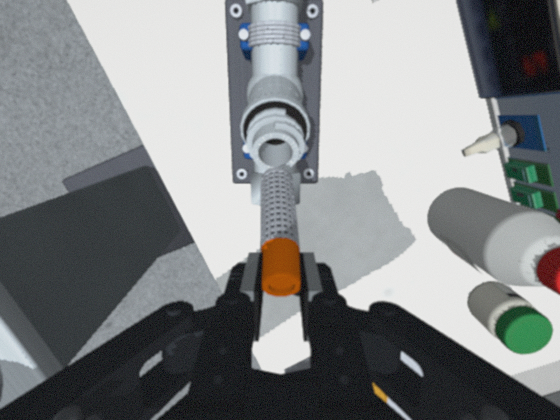

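View pics/sc13.png

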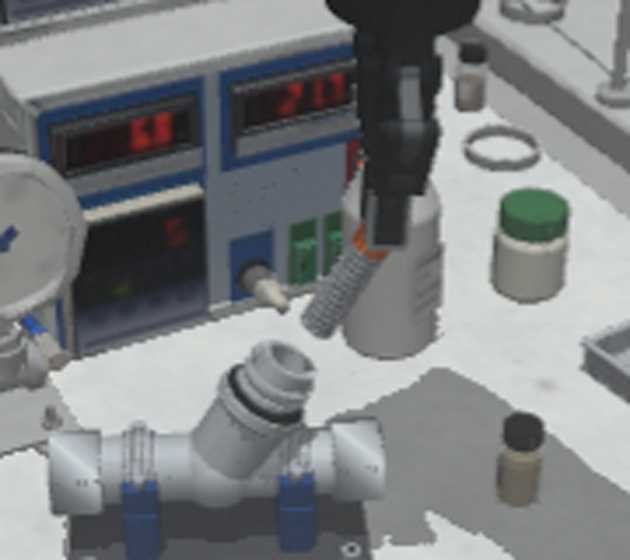

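```bash
python3 - <<'E'
from h import *
print(to([.535,-.293,.20],-85),to([.535,-.293,.13],-85)[0])
E
```

```text
(array([-0.5769,  0.2937,  0.0229]), np.float64(0.6932), 'yaw', np.float64(-22.61)) [-0.5813  0.2912  0.1628]
```

Call:
{"method": "carry_out", "body": {"targets": [[0.9, -0.08, 0.04, 0, 0.05], [0.9, -0.16, 0.08, 0, 0.14], [0.9, -0.24, 0.12, 0, 0.23], [0.9, -0.32, 0.16, 0, 0.32], [0.9, -0.4, 0.2, 0.01, 0.41], [0.9, -0.48, 0.245, 0.02, 0.5], [0.9, -0.55, 0.28, 0.03, 0.59], [0.9, -0.58, 0.293, 0.08, 0.68], [0.9, -0.581, 0.292, 0.13, 0.693], [0.9, -0.581, 0.291, 0.163, 0.693]]}}

```text
time: 48.0
tcp_pos: [0.5338, -0.2929, 0.1267]
tcp_rot: [0.999, 0.043, 0.013, -0.011]
contact_force: [0.0, 0.7, -1.0]
finger_gap: 0.017
```

```bash
cat > v.py <<'E'
from h import *
import sys
st()
s,p=look('wrist','w'+sys.argv[1])
p=vision.read_camera('scene');cv2.imwrite('pics/sc%s.png'%sys.argv[1],cv2.resize(p['pixels'][110:270,310:490,::-1],None,fx=3.5,fy=3.5,interpolation=cv2.INTER_CUBIC))
E
python3 v.py 25; python3 - <<'E'
from h import *
print(to([.540,-.293,.083],-85),to([.585,-.289,.086],-85)[0])
E
```

```text
t 48.0 tcp [ 0.5338 -0.2929  0.1267] z [ 0.025  0.023 -0.999] yaw -85.1 q [ 0.65  0.44 -0.24  1.58  0.07  1.12 -1.08] F [ 0.   0.7 -1. ] tq [0.01 0.01 0.04] gap 0.017
(array([0.0111, 0.0062, 0.0864]), np.float64(0.0009), 'yaw', np.float64(-84.92)) [0.1015 0.006  0.0826]
```

View pics/w25.png

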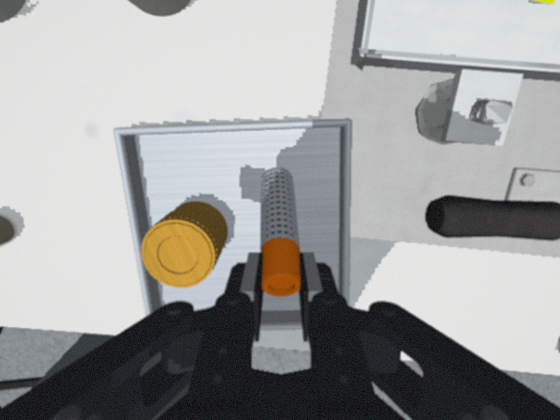

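View pics/sc25.png

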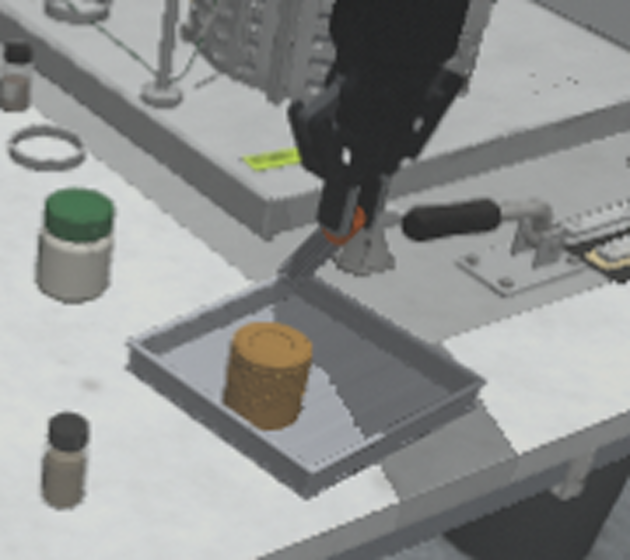

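Call:
{"method": "carry_out", "body": {"targets": [[0.9, 0.006, 0.003, 0.04, 0], [0.9, 0.01, 0.006, 0.075, 0], [0.9, 0.011, 0.006, 0.086, 0], [0.9, 0.02, 0.006, 0.086, 0], [0.9, 0.035, 0.006, 0.086, 0], [0.9, 0.048, 0.006, 0.085, 0], [0.9, 0.06, 0.006, 0.084, 0], [0.9, 0.07, 0.006, 0.083, 0], [0.9, 0.08, 0.006, 0.082, 0], [0.9, 0.08, 0.006, 0.082, 0]]}}

```text
time: 49.1
tcp_pos: [0.5745, -0.2902, 0.0866]
tcp_rot: [0.999, 0.044, 0.012, -0.012]
contact_force: [-4.1, -1.0, -0.0]
finger_gap: 0.0175
```

```bash
python3 v.py 26
```

```text
t 49.1 tcp [ 0.5745 -0.2902  0.0866] z [ 0.022  0.025 -0.999] yaw -84.9 q [ 0.6   0.55 -0.23  1.51  0.1   1.08 -1.13] F [-4.1 -1.  -0. ] tq [-0.34  1.04  0.  ] gap 0.0175
```

View pics/w26.png

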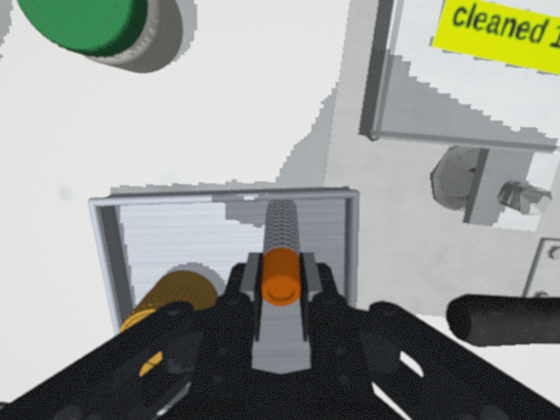

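View pics/sc26.png

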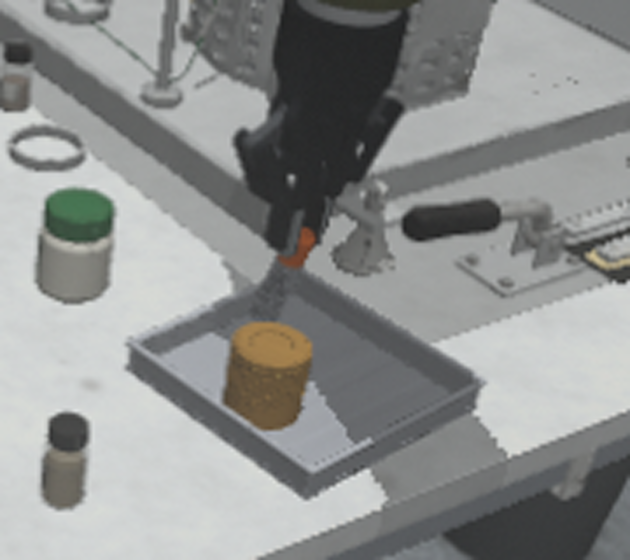

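Call:
{"method": "carry_out", "body": {"targets": [[0.9, 0.006, 0, 0, 0], [0.9, 0.012, 0, 0, 0], [0.9, 0.018, 0, -0.001, 0], [0.9, 0.022, 0, -0.001, 0], [0.9, 0.026, 0, -0.002, 0], [0.9, 0.03, 0, -0.002, 0], [0.9, 0.032, 0, -0.002, 0], [0.9, 0.032, 0, -0.002, 0], [0.9, 0.032, 0, -0.002, 0], [0.9, 0.032, 0, -0.002, 0]]}}

```text
time: 50.2
tcp_pos: [0.5898, -0.2892, 0.0879]
tcp_rot: [0.999, 0.044, 0.011, -0.012]
contact_force: [-5.9, -1.2, 1.8]
finger_gap: 0.0169
```

```bash
python3 v.py 27
```

```text
t 50.2 tcp [ 0.5898 -0.2892  0.0879] z [ 0.022  0.024 -0.999] yaw -85.0 q [ 0.58  0.57 -0.23  1.47  0.1   1.1  -1.14] F [-5.9 -1.2  1.8] tq [-0.35  1.46  0.04] gap 0.0169
```

View pics/w27.png

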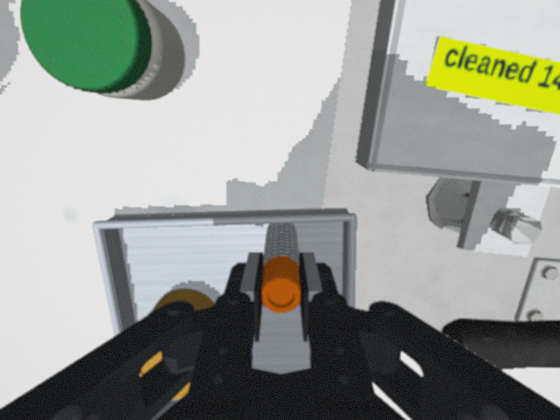

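View pics/sc27.png

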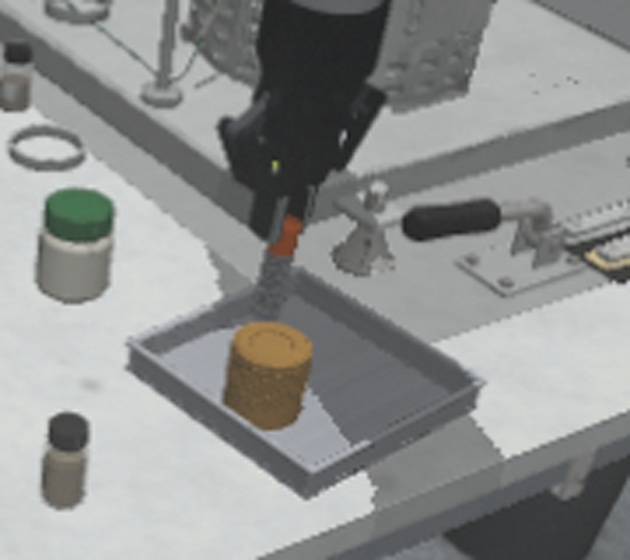

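```bash
python3 - <<'E'
from h import *
s=read_state();p=vision.read_camera('wrist')
cv2.imwrite('pics/w27z.png',cv2.resize(p['pixels'][180:340,200:380,::-1],None,fx=3.5,fy=3.5,interpolation=cv2.INTER_CUBIC))
t=np.array(s['tcp_pos'])
for lean in(0,5,10,15,20):
    l=np.radians(lean);a=np.array([-np.sin(l)*.996,-np.sin(l)*.087,np.cos(l)])
    pc=t+[0.003,0,-.012]
    top=pc+a*.007;foot=pc-a*.069
    A=proj(p,circ(top,a,.01,60),s);B=proj(p,circ(foot,a,.01,60),s)
    print(lean,'top x',A[:,0].min().round(),A[:,0].max().round(),'y',A[:,1].min().round(),A[:,1].max().round(),'foot y',B[:,1].min().round(),B[:,1].max().round(),'footz',(foot[2]-.01*np.sin(l)).round(4),'foot x+',(foot[0]+.01*np.cos(l)).round(4))
E
```

```text
0 top x nan nan y nan nan foot y nan nan footz 0.0069 foot x+ 0.6028
5 top x 258.0 303.0 y 260.0 298.0 foot y 202.0 229.0 footz 0.0063 foot x+ 0.6087
10 top x 258.0 303.0 y 262.0 298.0 foot y 194.0 221.0 footz 0.0062 foot x+ 0.6146
15 top x 259.0 303.0 y 265.0 297.0 foot y 186.0 212.0 footz 0.0066 foot x+ 0.6202
20 top x 259.0 303.0 y 267.0 297.0 foot y 178.0 204.0 footz 0.0076 foot x+ 0.6257h.py:15: RuntimeWarning: invalid value encountered in divide
  u=np.cross(a,[0,0,1.]);u/=np.linalg.norm(u);v=np.cross(a,u);t=np.linspace(0,2*np.pi,n)
```

View pics/w27z.png

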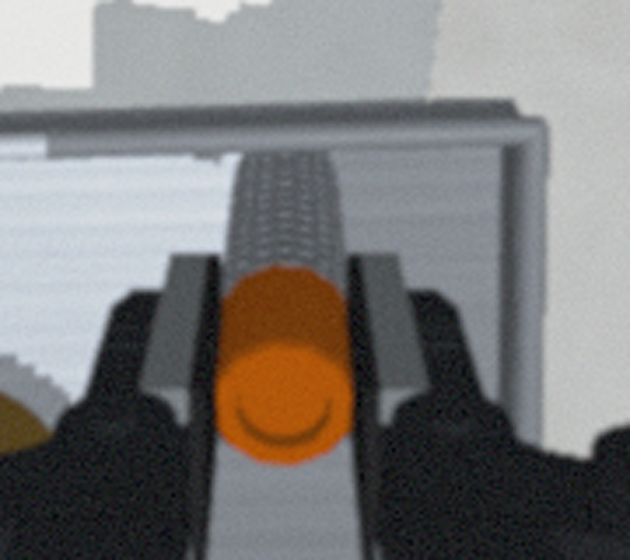

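```bash
python3 - <<'E'
from h import *
from scipy.optimize import least_squares
s=read_state();p=vision.read_camera('wrist')
ps=vision.read_camera('scene')
z=ps['pixels'][160:210,370:410,::-1];cv2.imwrite('pics/sz.png',cv2.resize(z,None,fx=12,fy=12,interpolation=cv2.INTER_CUBIC))
t=np.array(s['tcp_pos'])
ex=np.array([200+215/3.5,200+355/3.5,180+340/3.5,180+466/3.5])
def f(v):
    l=v[3];a=np.array([-np.sin(l)*.996,-np.sin(l)*.087,np.cos(l)])
    A=proj(p,circ(v[:3],a,.01,200),s);return np.r_[A[:,0].min(),A[:,0].max(),A[:,1].min(),A[:,1].max()]-ex
r=least_squares(f,np.r_[t+[0,0,-.01],.1],x_scale=[.01,.01,.01,.1],diff_step=1e-3)
print(r.x[:3]-t,np.degrees(r.x[3]),r.fun)
for lean in(3,8,13,18):
    l=np.radians(lean);a=np.array([-np.sin(l)*.996,-np.sin(l)*.087,np.cos(l)]);top=r.x[:3]
    print(lean,proj(ps,np.array([top,top-a*.021,top-a*.05]))*1.0, 'foot z',top[2]-.076*a[2]-.01*np.sin(l))
E
```

```text
[-0.01283702 -0.00156243 -0.01706935] -0.9063036006241285 [ 3.41060513e-13  7.95807864e-13 -6.36646291e-12 -5.85487214e-12]
3 [[393.51578053 178.36162671]
 [391.77651739 185.75100839]
 [389.43296336 195.68515791]] foot z -0.005620849278389365
8 [[393.51578053 178.36162671]
 [391.24089357 185.33072463]
 [388.18473978 194.67846114]] foot z -0.00585374930857232
13 [[393.51578053 178.36162671]
 [390.72333365 184.85888516]
 [386.98116196 193.55579478]] foot z -0.005503280541728854
18 [[393.51578053 178.36162671]
 [390.22757167 184.33907643]
 [385.83026232 192.32563503]] foot z -0.004572110256793469
```

View pics/sz.png

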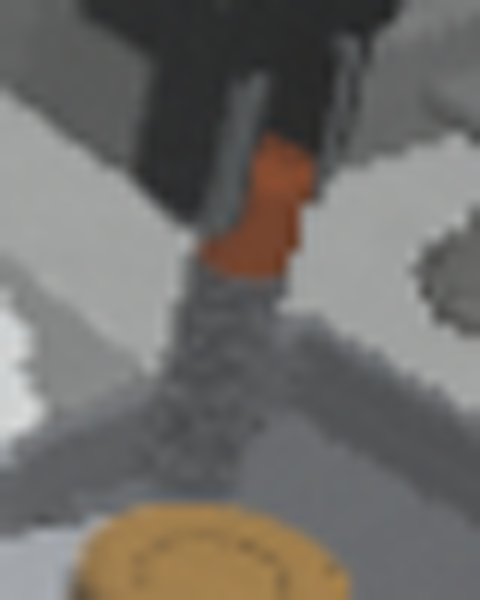

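Call:
{"method": "carry_out", "body": {"targets": [[0.9, 0, 0, -0.004, 0], [0.9, -0.004, 0, -0.008, 0], [0.9, -0.02, 0, -0.008, 0], [0.9, -0.04, 0, -0.008, 0], [0.9, -0.06, 0, -0.008, 0], [0.9, -0.06, 0, -0.006, 0], [0.9, -0.06, 0, -0.003, 0], [0.9, -0.06, 0, 0, 0], [0.9, -0.06, 0, 0.002, 0], [0.9, -0.06, 0, 0.002, 0]]}}

```text
time: 51.45
tcp_pos: [0.56, -0.2915, 0.0858]
tcp_rot: [0.999, 0.044, 0.011, -0.012]
contact_force: [1.0, 0.0, -0.9]
finger_gap: 0.0168
```

```bash
python3 v.py 28
```

```text
t 51.45 tcp [ 0.56   -0.2915  0.0858] z [ 0.022  0.025 -0.999] yaw -84.9 q [ 0.62  0.52 -0.23  1.55  0.1   1.07 -1.11] F [ 1.   0.  -0.9] tq [ 0.01  0.04 -0.06] gap 0.0168
```

View pics/w28.png

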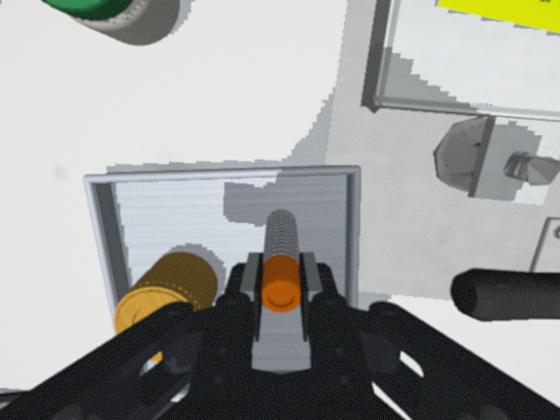

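View pics/sc28.png

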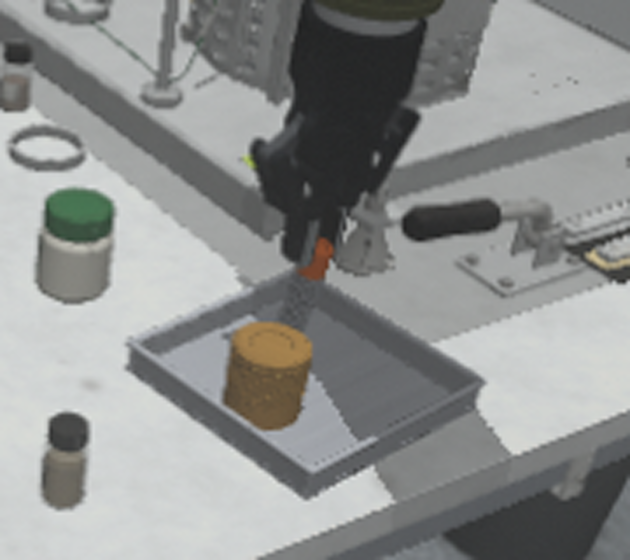

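```bash
cat > sfit.py <<'E'
from h import *
from scipy.optimize import least_squares
def sfit(p,s,ex):
    t=np.array(s['tcp_pos'])
    M=R.from_quat(s['tcp_rot']).as_matrix();hx=M[:2,0]/np.linalg.norm(M[:2,0])
    def ax(l): return np.array([-np.sin(l)*hx[0],-np.sin(l)*hx[1],np.cos(l)])
    def f(v):
        a=ax(v[3]);A=proj(p,circ(v[:3],a,.01,200),s);B=proj(p,circ(v[:3]-.076*a,a,.01,200),s)
        return np.r_[A[:,0].min(),A[:,0].max(),A[:,1].min(),A[:,1].max(),B[:,1].min()]-ex
    r=least_squares(f,np.r_[t+[0,0,-.01],.1],x_scale=[.01,.01,.01,.1],diff_step=1e-3)
    a=ax(r.x[3]);print('top-tcp',(r.x[:3]-t).round(4),'lean',np.degrees(r.x[3]).round(1),'foot',(r.x[:3]-.076*a).round(4),'res',r.fun.round(1))
    return r.x[:3],a
E
python3 - <<'E'
from sfit import *
s=read_state();p=vision.read_camera('wrist')
cv2.imwrite('pics/w28z.png',cv2.resize(p['pixels'][190:340,210:350,::-1],None,fx=4,fy=4,interpolation=cv2.INTER_CUBIC))
top,a=sfit(p,s,np.array([260.5,301,277,311.5,209.5]))
ps=vision.read_camera('scene');cv2.imwrite('pics/sz2.png',cv2.resize(ps['pixels'][165:215,375:415,::-1],None,fx=12,fy=12,interpolation=cv2.INTER_CUBIC))
b=top
for lean in(3,8,13,18):
    l=np.radians(lean);a=np.array([-np.sin(l)*.996,-np.sin(l)*.087,np.cos(l)])
    q=proj(ps,np.array([top,top-a*.021,top-a*.06]));print(lean,q[0].round(1),((q[2]-q[1])[0]/(q[2]-q[1])[1]).round(3))
E
```

```text
top-tcp [-0.009  -0.001  -0.0114] lean 8.4 foot [ 5.621e-01 -2.917e-01 -5.000e-04] res [-0.6  0.6  0.4 -0.5  0.1]
3 [401.7 182.1] -0.25
8 [401.7 182.1] -0.344
13 [401.7 182.1] -0.45
18 [401.7 182.1] -0.575
```

View pics/w28z.png

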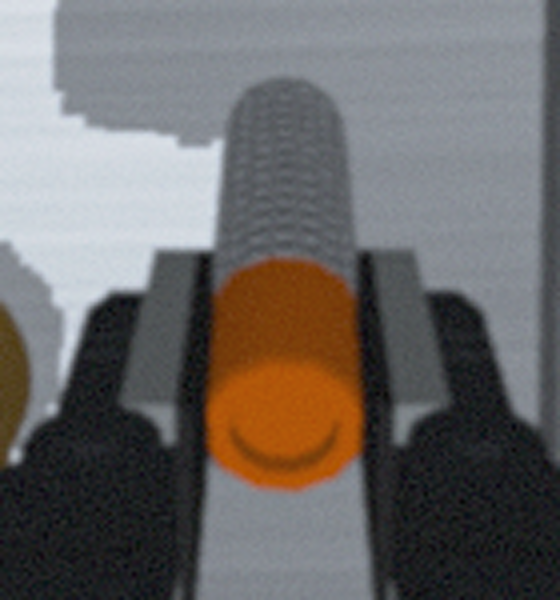

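View pics/sz2.png

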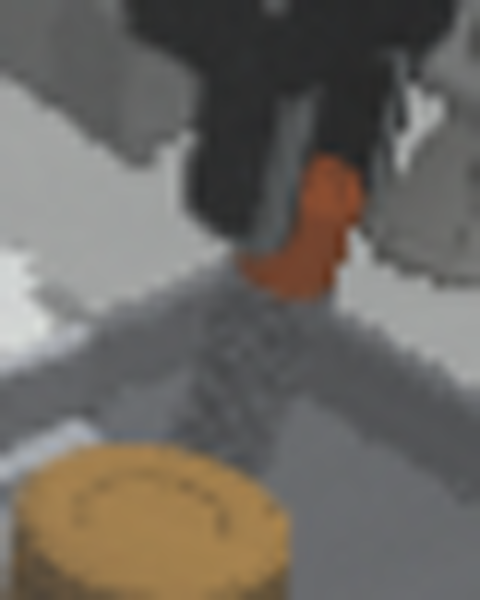

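Call:
{"method": "carry_out", "body": {"targets": [[0.9, 0.02, 0, -0.004, 0], [0.9, 0.04, 0, -0.004, 0], [0.9, 0.055, 0, -0.004, 0], [0.9, 0.063, 0, -0.004, 0], [0.9, 0.068, 0, -0.005, 0], [0.9, 0.073, 0, -0.005, 0], [0.9, 0.077, 0, -0.005, 0], [0.9, 0.08, 0, -0.005, 0], [0.9, 0.08, 0, -0.005, 0], [0.9, 0.08, 0, -0.005, 0]]}}

```text
time: 52.65
tcp_pos: [0.5991, -0.2886, 0.0889]
tcp_rot: [0.999, 0.044, 0.011, -0.012]
contact_force: [-4.3, -1.2, -2.7]
finger_gap: 0.0171
```

Call:
{"method": "carry_out", "body": {"targets": [[0.9, -0.002, 0, -0.003, 0], [0.9, -0.02, 0, -0.005, 0], [0.9, -0.04, 0, -0.005, 0], [0.9, -0.06, 0, -0.005, 0], [0.9, -0.08, 0, -0.005, 0], [0.9, -0.085, 0, -0.003, 0], [0.9, -0.085, 0, 0, 0], [0.9, -0.085, 0, 0.002, 0], [0.9, -0.085, 0, 0.003, 0], [0.9, -0.085, 0, 0.003, 0]]}}

```text
time: 53.65
tcp_pos: [0.557, -0.2919, 0.0862]
tcp_rot: [0.999, 0.044, 0.011, -0.012]
contact_force: [0.2, -0.6, -1.2]
finger_gap: 0.0167
```

```bash
python3 v.py 29; python3 - <<'E'
from h import *
s=read_state();p=vision.read_camera('wrist')
cv2.imwrite('pics/w29z.png',cv2.resize(p['pixels'][190:340,210:350,::-1],None,fx=4,fy=4,interpolation=cv2.INTER_CUBIC))
E
```

```text
t 53.65 tcp [ 0.557  -0.2919  0.0862] z [ 0.02   0.025 -0.999] yaw -84.9 q [ 0.62  0.52 -0.23  1.56  0.09  1.07 -1.11] F [ 0.2 -0.6 -1.2] tq [-0.06 -0.05 -0.03] gap 0.0167
```

View pics/w29z.png

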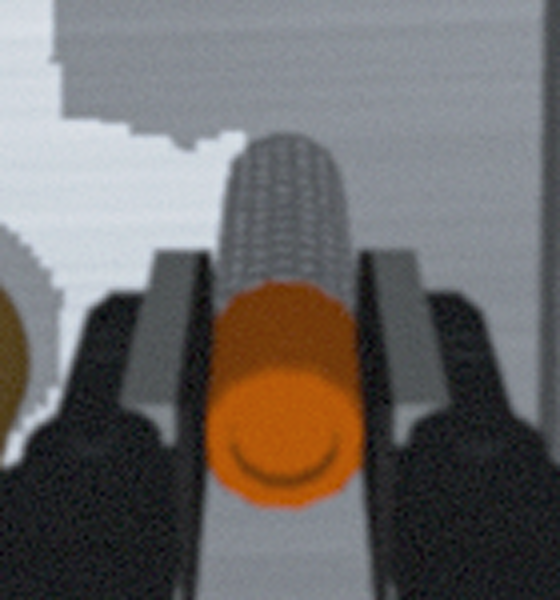

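View pics/sc29.png

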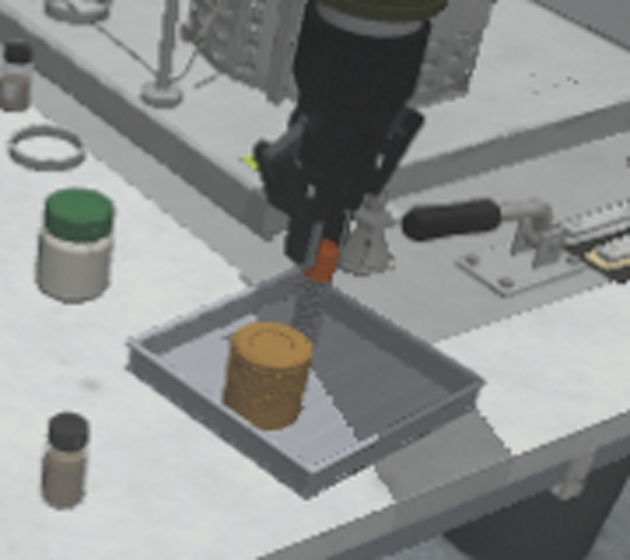

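```bash
python3 - <<'E'
from sfit import *
s=read_state();p=vision.read_camera('wrist')
top,a=sfit(p,s,np.array([210+206/4,210+363/4,190+368/4,190+507/4,190+131/4]))
E
```

```text
top-tcp [-0.0147 -0.0016 -0.0162] lean 3.8 foot [ 0.5473 -0.2933 -0.0056] res [-0.4  0.4  0.3 -0.4  0.1]
```

Call:
{"method": "carry_out", "body": {"targets": [[0.9, 0, 0, 0.001, 0], [0.9, 0, 0, 0.002, 0], [0.9, 0, 0, 0.003, 0], [0.9, 0, 0, 0.004, 0], [0.9, 0, 0, 0.005, 0], [0.9, 0, 0, 0.006, 0], [0.9, 0, 0, 0.007, 0], [0.9, 0, 0, 0.007, 0], [0.9, 0, 0, 0.007, 0], [0.9, 0, 0, 0.007, 0]]}}

```text
time: 54.85
tcp_pos: [0.557, -0.2921, 0.083]
tcp_rot: [0.999, 0.044, 0.011, -0.012]
contact_force: [0.2, -0.3, -0.9]
finger_gap: 0.0173
```

```bash
python3 v.py 30
```

```text
t 54.85 tcp [ 0.557  -0.2921  0.083 ] z [ 0.02   0.025 -0.999] yaw -85.0 q [ 0.62  0.52 -0.23  1.56  0.1   1.06 -1.11] F [ 0.2 -0.3 -0.9] tq [-0.02  0.06  0.02] gap 0.0173
```

View pics/sc30.png

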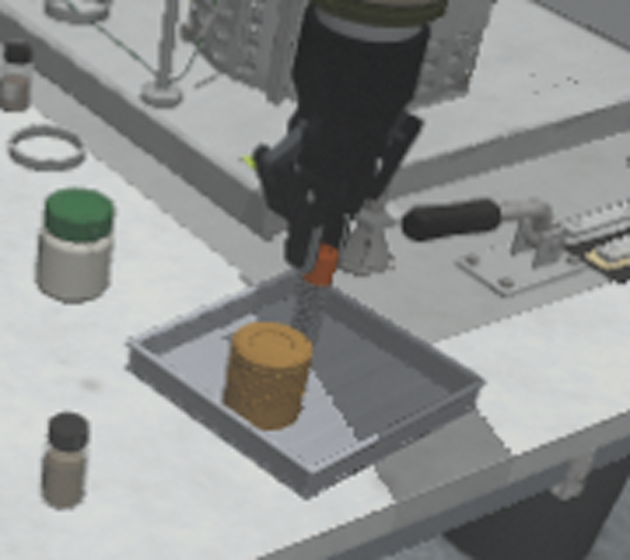

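Call:
{"method": "carry_out", "body": {"targets": [[0.9, 0, 0, 0.002, 0], [0.9, 0, 0, 0.004, 0], [0.9, 0, 0, 0.005, 0], [0.9, 0, 0, 0.006, 0], [0.9, 0, 0, 0.007, 0], [0.9, 0, 0, 0.008, 0], [0.9, 0, 0, 0.009, 0], [0.9, 0, 0, 0.01, 0], [0.9, 0, 0, 0.01, 0], [0.9, 0, 0, 0.01, 0]]}}

```text
time: 55.95
tcp_pos: [0.5597, -0.2923, 0.0821]
tcp_rot: [0.999, 0.044, 0.014, -0.011]
contact_force: [-3.3, 2.7, 21.9]
finger_gap: 0.0172
```

```bash
python3 v.py 31
```

```text
t 55.95 tcp [ 0.5597 -0.2923  0.0821] z [ 0.026  0.022 -0.999] yaw -84.9 q [ 0.62  0.53 -0.23  1.56  0.1   1.06 -1.11] F [-3.3  2.7 21.9] tq [ 0.8   0.76 -0.01] gap 0.0172
```

View pics/w31.png

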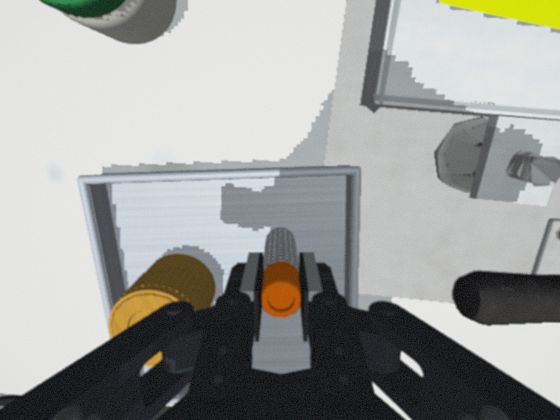

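Call:
{"method": "carry_out", "body": {"targets": [[0.9, 0, 0, 0, 0], [0.9, 0, 0, 0, 0], [0.9, 0, 0, 0, 0], [-0.1, 0, 0, 0, 0], [-0.1, 0, 0, 0, 0], [-0.1, 0, 0, 0, 0], [-0.1, 0, 0, 0, 0], [-0.1, 0, 0, 0, 0], [-0.1, 0, 0, 0, 0], [-0.1, 0, 0, 0, 0]]}}

```text
time: 57.05
tcp_pos: [0.5597, -0.2922, 0.082]
tcp_rot: [0.999, 0.044, 0.014, -0.011]
contact_force: [0.3, 0.8, -0.1]
finger_gap: 0.047
```

```bash
python3 v.py 32; python3 -c "
from h import *
s=read_state();print(to(s['tcp_pos']+[0,0,.12])[0])"
```

```text
t 57.05 tcp [ 0.5597 -0.2922  0.082 ] z [ 0.026  0.022 -0.999] yaw -84.9 q [ 0.62  0.53 -0.23  1.56  0.1   1.06 -1.11] F [ 0.3  0.8 -0.1] tq [-0.05  0.03 -0.  ] gap 0.047
[ 0.0068 -0.0048 -0.2399]
```

View pics/w32.png

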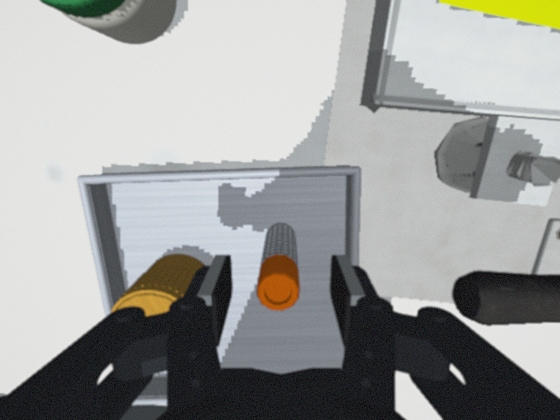

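View pics/sc32.png

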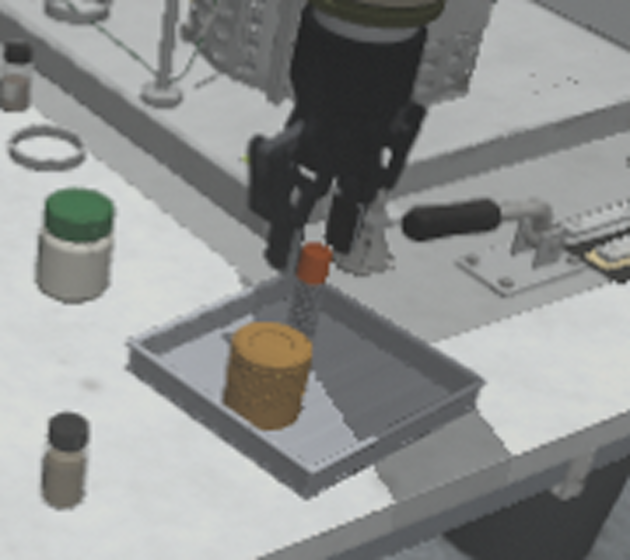

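Both parts are standing. I'll raise the gripper clear.

Call:
{"method": "carry_out", "body": {"targets": [[-0.1, 0.001, 0, -0.02, 0], [-0.1, 0.002, -0.001, -0.06, 0], [-0.1, 0.003, -0.002, -0.11, 0], [-0.1, 0.005, -0.003, -0.17, 0], [-0.1, 0.007, -0.005, -0.24, 0], [-0.1, 0.007, -0.005, -0.24, 0], [-0.1, 0.007, -0.005, -0.24, 0], [-0.1, 0.007, -0.005, -0.24, 0], [-0.1, 0.007, -0.005, -0.24, 0], [-0.1, 0.007, -0.005, -0.24, 0]]}}

```text
time: 58.15
tcp_pos: [0.5593, -0.2919, 0.2011]
tcp_rot: [0.999, 0.044, 0.013, -0.011]
contact_force: [0.9, -0.3, 0.1]
finger_gap: 0.0469
```

```bash
python3 v.py 33; python3 -c "
from h import *
s,p=look('scene','scF')
for t in('wash_bottle','jar_3','vial_1','spanner_10','cap','screen'):print(t,[(np.round(d['position'],4),round(d['p'],2)) for d in finder.pinpoint(p,t)[:1]])"
```

```text
t 58.15 tcp [ 0.5593 -0.2919  0.2011] z [ 0.025  0.023 -0.999] yaw -84.9 q [ 0.62  0.43 -0.24  1.43  0.07  1.29 -1.1 ] F [ 0.9 -0.3  0.1] tq [-0.01  0.01 -0.01] gap 0.0469
wash_bottle [(array([ 6.855e-01, -8.250e-02, -1.000e-04]), 0.67)]
jar_3 [(array([ 0.6906, -0.1966, -0.0015]), 0.81)]
vial_1 [(array([ 0.4939, -0.0619, -0.0009]), 0.69)]
spanner_10 [(array([0.4753, 0.3011, 0.0022]), 0.84)]
cap [(array([ 0.508 , -0.2252,  0.0033]), 0.76)]
screen [(array([ 0.555 , -0.2915,  0.0009]), 0.69)]
```

View pics/scF.png

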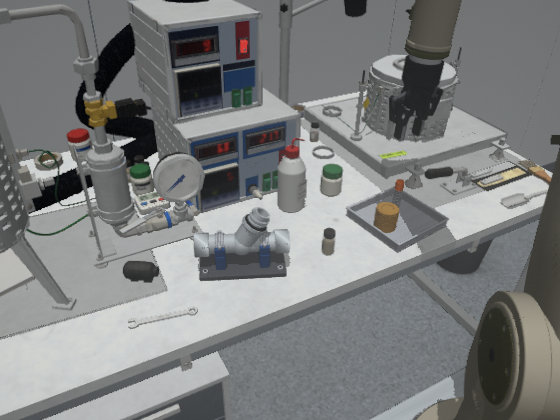

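View pics/w33.png

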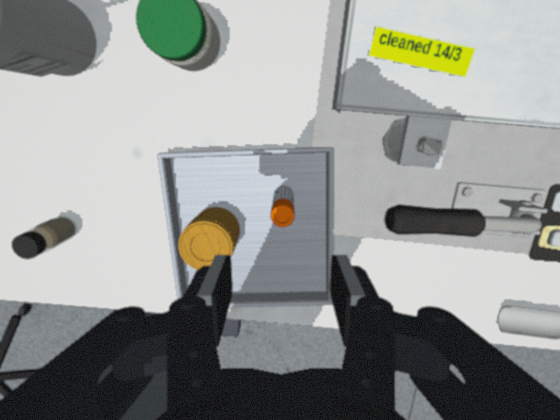

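The final views show the cap upright at (207,240) and the screen upright at (283,205) in the wrist image. Both are inside the tray, the gripper is clear, and the bystanders haven't moved.

```bash
python3 -c "
from h import *
print(robot.finish_job())"
```

```text
the job is handed in; nothing more can be done
None
```

The cap and the screen are both out and standing in the tray, and I handed the job in at about 58 s of the 72 s allowed.

**What I did**
- **Cap:** I unscrewed it with about 15 grip, turn and release sweeps, kept hold of it as it came free, and stood it mouth down in the tray.
- **Screen:** I drew it out along the branch by its orange collar. It came out leaning about 30°, so I pushed its foot against the tray wall to bring it upright in the grip. I then lowered it onto the tray floor, released it and raised the gripper clear.

**Last checks**
- **Cap and screen:** the scene and wrist pictures show both upright. The network puts the cap at about (0.508, -0.225) and the screen at about (0.555, -0.292).
- **Bystanders:** bottle, jar, vial and spanner are within 4 mm of where they were first found, which is the network's own error.
- **Forces:** the highest I saw was about 50 N at the wrist, in a test pull while the cap was still threaded.

**What disagreed:** with the tool only pointing down, the cap tilted 10 to 20° off the branch axis while I turned it. My two ways of judging the turn did not agree. The brushed marks on the cap's top suggested about 40° a sweep, while its measured climb suggested less. The first two test pulls found the cap still held; the third, two sweeps after the second, brought it free.

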